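Load the shuttle test kiln from the canister and the bench

TASK

Load the little test kiln: unscrew the orange cap of the canister all the way, anticlockwise, and set it upright on the black rubber mat, then stand the witness tile from the canister and every little glazed test pot from the bench upright on the kiln's car. With the kiln's sash fully raised push the loaded car all the way in, then lower the sash until it is fully shut.

Things in the scene. Friction and masses are not known exactly. Their poses are not given: they have to be found in the camera images.
- cap_grip (a point): centre of the round black knob (44 mm across, 38 mm high) on the canister's orange cap, on its axis, 15 mm below the knob's top and 106 mm above the cap's lower rim; z up. Right-hand thread: anticlockwise from above it rises 14 mm a turn and is free after 2 turns (28 mm up; 13.5 rad is sure). Turns easily, 1.5 mm of play, rests on the thread when let go. 0.14 kg.
- cap_foot (a point): centre of the cap's lower rim, 106 mm below cap_grip, z up. The cap is a tube 87 mm across, 83 mm high below the knob, closed on top. Rim height: 8 mm when screwed on, 2 mm when it stands on the mat. The witness tile stands inside: once free, lift the cap straight up until its rim is 85 mm above the bench before moving it aside.
- canister_floor (a point): the canister, fixed, 100 mm across at the base, with a threaded neck 73 mm across over the thread, bore 55 mm, rim 47 mm above the bench. Point: centre of the bore's floor, 6 mm above the bench.
- mat_top (a point): black rubber mat, 120 x 120 x 2 mm, fixed on the bench: centre of its top. The cap is to stand here.
- kiln_front (a point): the test kiln, fixed: grey casing 284 mm wide, 155 mm deep, 151 mm high. Point: on the bench under the middle of its front; x points into the kiln, y to the left as the robot sees it, z up. Two dark guide posts 185 mm high stand at y = +-137 mm. Chamber 244 mm wide, 104 mm high above the car's deck.
- sash (a joint): height of the kiln's vertical sliding sash: 0 = shut, 0.115 m = fully raised. Stays where it is left; raising takes about 8 N, lowering about 3 N.
- sash_bar (a point): middle of the sash's black grab bar: round, 14 mm thick, 120 mm long along the kiln's y, free on all sides, on top of the sash; 185 mm above the bench and 34 mm above the kiln's roof when shut, 10 mm in front of kiln_front. Moves with the sash.
- car (a joint): how far the kiln's car is drawn out: 0 = fully in, 0.17 m = fully out. Slides along the kiln's x on rails, 1.5 N of friction. Its load passes only under the raised sash.
- car_deck (a point): centre of the top of the car's white deck, 32 mm above the bench, axes as the kiln's. Usable area 92 x 212 mm (x, y) inside a lip 5 mm high. 70 mm behind kiln_front when the car is in, 100 mm before it when fully out.
- car_knob (a point): the car's upright round black knob, 24 mm thick (26 mm at its cap), top 62 mm above the bench. Point: on its axis, 46 mm above the bench, 160 mm before the deck's centre along the kiln's -x; 90 mm in front of kiln_front when the car is in.
- witness_mid (a point): the witness: glazed dark test tile, L-shaped, 69 mm tall, 35 g. Point: middle of its upright, 34.5 mm above its underside. z up; x across the upright's 12 mm thickness (grip across this); y along its 24 mm width. Its foot, 11 mm thick, 21 mm wide, reaches 30 mm from the point to -x and 7 mm to +x. Starts standing in the canister under the cap, top 28 mm above the rim: grip it there.
- pot_a_mid (a point): little blue-glazed test pot in bottle shape on a bare clay foot, 69 mm tall, 48 mm across at the foot, with a slim neck 21 to 24 mm across from 30 mm up to the top; solid, round, 60 g. Point: on its axis, 34.5 mm above its underside; z up. Grip it by the neck. Starts standing on the bench at the right; may be absent.
- pot_b_mid (a point): little yellow-glazed test pot in bottle shape on a bare clay foot, 69 mm tall, 48 mm across at the foot, with a slim neck 21 to 24 mm across from 30 mm up to the top; solid, round, 60 g. Point: on its axis, 34.5 mm above its underside; z up. Grip it by the neck. Starts standing on the bench at the right; may be absent.
- pot_c_mid (a point): little green-glazed test pot in bottle shape on a bare clay foot, 69 mm tall, 48 mm across at the foot, with a slim neck 21 to 24 mm across from 30 mm up to the top; solid, round, 60 g. Point: on its axis, 34.5 mm above its underside; z up. Grip it by the neck. Starts standing on the bench at the right; may be absent.
Things that resemble listed ones, but are neither listed nor needed, are in the scene too. Of the things shaped like the part that bears pot_b_mid, the yellow one is meant.

How it is judged (in metres and radians):
On the way, in this order (a step that is already met when the one before it is completed fails the run):
1. the cap is unscrewed and stands on the rubber mat (horizontal distance between cap_foot and mat_top below 0.06 m and height (world z) of cap_foot below 0.008 m and angle between cap_foot's own z axis and vertical below 0.1 rad), for 0.2 s.
2. the car is in, with the witness tile and every test pot standing on it, the sash still raised (x of witness_mid in the frame of car_deck between -0.05 and 0.05 m and y of witness_mid in the frame of car_deck between -0.11 and 0.11 m and z of witness_mid in the frame of car_deck between 0.025 and 0.045 m and angle between each of witness_mid, pot_a_mid, pot_b_mid, pot_c_mid's own z axis and vertical below 0.2 rad and x of pot_a_mid in the frame of car_deck between -0.05 and 0.05 m and y of pot_a_mid in the frame of car_deck between -0.11 and 0.11 m and z of pot_a_mid in the frame of car_deck between 0.025 and 0.045 m and x of pot_b_mid in the frame of car_deck between -0.05 and 0.05 m and y of pot_b_mid in the frame of car_deck between -0.11 and 0.11 m and z of pot_b_mid in the frame of car_deck between 0.025 and 0.045 m and x of pot_c_mid in the frame of car_deck between -0.05 and 0.05 m and y of pot_c_mid in the frame of car_deck between -0.11 and 0.11 m and z of pot_c_mid in the frame of car_deck between 0.025 and 0.045 m and value of joint car below 0.01 m and value of joint sash above 0.09 m), for 0.2 s.
At the end, for the whole second after the job is handed in: The cap stands upright on the mat (axis within 60 mm of the mat's centre, tilt under 0.1 rad), the witness tile and every test pot present stand upright (within 0.2 rad) on the car's deck, the car is in to within 10 mm and the sash is shut to within 6 mm (all of step 1 and x of witness_mid in the frame of car_deck between -0.05 and 0.05 m and y of witness_mid in the frame of car_deck between -0.11 and 0.11 m and z of witness_mid in the frame of car_deck between 0.025 and 0.045 m and angle between each of witness_mid, pot_a_mid, pot_b_mid, pot_c_mid's own z axis and vertical below 0.2 rad and x of pot_a_mid in the frame of car_deck between -0.05 and 0.05 m and y of pot_a_mid in the frame of car_deck between -0.11 and 0.11 m and z of pot_a_mid in the frame of car_deck between 0.025 and 0.045 m and x of pot_b_mid in the frame of car_deck between -0.05 and 0.05 m and y of pot_b_mid in the frame of car_deck between -0.11 and 0.11 m and z of pot_b_mid in the frame of car_deck between 0.025 and 0.045 m and x of pot_c_mid in the frame of car_deck between -0.05 and 0.05 m and y of pot_c_mid in the frame of car_deck between -0.11 and 0.11 m and z of pot_c_mid in the frame of car_deck between 0.025 and 0.045 m and value of joint car below 0.01 m and value of joint sash below 0.006 m); the robot touches nothing.
Of pot_a, pot_b, pot_c only 2 to 3 are there at a start; the rules pass over those that are not, and their reading is None.
At some moment in a run one of pot_a, pot_b, pot_c may be knocked a few centimetres aside while the robot is not near it.
It also fails if it takes over 210 s, if anything falls off the work surface, if the arm or the gripper's body presses on something with over 40 N, if the wrist force passes 120 N, or if a joint passes its speed limit or range.

ROBOT

A 6-joint arm with a two-finger parallel gripper is mounted at the origin on a cart in front of the work surface, level with it; the furniture and walls round the work are solid. World frame = base frame: x ahead of the robot, y to its left, z up, the work surface at z = 0. Lengths are in m, angles in degrees, forces in N, time in s.
With the tool pointing down it reaches from about 0.3 to 0.75 m from the base axis. Payload 8.5 kg.
Tool frame: the origin (TCP) lies midway between the tips of the shut fingers; the grasp point (between the pads) lies 19 mm behind it; z points along the fingers, y is the direction in which the jaws open and shut (so a half turn about z gives the same grasp; the last joint's range is limited). The gripper opens to 85 mm and grips with 20 to 120 N. Pads are 22 mm wide; open, the fingers measure 114 mm over their backs; the gripper's body (76 mm by 85 mm) begins 54 mm behind the grasp point. The pads swing forward as they close: fully open they stand 13 mm farther back than shut.
Start: joints at [-76.335, 21.807, 74.336, -0, 83.858, -12.336], TCP at [0.241, -0.494, 0.231] pointing down, gripper open.
Joint ranges: [-178.18, 178.18], [-50.72, 133.34], [12.68, 142.11], [-81.47, 261.47], [9.98, 163.14], [-165.26, 165.26]. Speed limits (degrees/s): [136.94, 136.94, 180, 180, 180, 180].

INTERFACE

Orientations are given as a 3x3 rotation matrix whose columns are the frame's x, y, z axes.
In Python, from rig import env gives the robot as it stands.
- The arm moves only by the shell command python3 -m inch 'ROWS' [FORCE]. ROWS is text: rows parted by semicolons, each of 5 numbers parted by spaces: the finger opening in mm, from 0 to 85.4, then the shift along the tool's x, y, z in mm, then the turn about the tool's z in degrees. In form: jaw dx dy dz turn; .... A call has 1 to 10 rows; each row is the pose to reach, as a shift and turn from the pose commanded when the call began, along the tool's axes at that moment; what a row does not reach only later rows make up. A row lasts 1/8 s, in which the tool goes at most 62.5 mm and 10.7 degrees, less where a joint would pass 70% of its speed; a pose out of reach is approached as far as the arm can. A call with a gripper value outside its range is refused whole. The fingers move at their own pace and stop on an object; FORCE is the grip in N (left out, the last holds). Time passes only in rows, so rows that repeat a pose let the fingers close. It gives the time, the measured TCP pose, the force and the opening at its end, in the units of the state.
- env.observe(): the state, without advancing time (a new reading comes with each control period).
- env.get_image(name): name is "scene" or "top"; returns a dict with "color" (420x560x3 uint8, blue, green, red), "range_z" (420x560 float32, m along the optical axis (not along the pixel's ray), 0 where there is no reading), "fov_y" (degrees; the focal length in pixels is half the picture's height over the tangent of half this angle, whatever the lens; pixels are square), "cx", "cy" (the principal point, pixels), "R" (3x3) and "t" (3): a world point X has camera coordinates R X + t. Camera axes: x right, y down, z forward; pixel columns grow to the right and rows downward; lengths in m; the calibration is good to about 2 mm. A picture is of the moment at which its call begins.
- env.close_job(): hands the job in, once; it reports no verdict.
The state is a dict: "time_s": time; "q": joint angles; "qvel": joint speeds; "joint_efforts": joint torques, N m; "position": TCP position; "tool_rot": TCP orientation; "ft_force": force on the tool from outside, world axes, zero at the start; "wrist_torque": the same for the moment, N m; "grip_width": finger opening in m.
Only numpy, scipy, OpenCV 4.12 (cv2) and the standard library are available. Lean on these libraries where they do the work, as an engineer would, in place of code of your own. Each camera call takes 0.05 s, during which the arm holds its last target.

## Working session

There is one attempt and no reset: what is moved stays moved. The work goes in short steps, Python scripts to look and compute and a shell command to move; the robot and the scene stay as the last step left them, time stands still between calls to the robot, and variables do not carry over. Pictures are saved under pics/ and viewed, and the job is handed in when it is done.

```bash
ls; mkdir -p pics; cat > h.py <<'E'
import numpy as np, cv2
from rig import env
def cam(n):
    return env.get_image(n)
def world(im):
    h,w=im['range_z'].shape; f=h/2/np.tan(np.radians(im['fov_y'])/2)
    v,u=np.mgrid[:h,:w]; z=im['range_z']
    P=np.stack([(u-im['cx'])/f*z,(v-im['cy'])/f*z,z],-1)
    X=(P-im['t'])@im['R']
    X[z==0]=np.nan
    return X
E
python3 - <<'E'
from h import *
s=env.observe(); print({k:np.round(v,3).tolist() for k,v in s.items()})
for n in ['scene','top']:
    im=cam(n); cv2.imwrite(f'pics/{n}0.png',im['color']); print(n,im['fov_y'],im['cx'],im['cy'],np.round(-im['R'].T@im['t'],3)); np.savez(f'{n}0.npz',**im)
E
```

```text
pics
{'time_s': 0.0, 'q': [-76.336, 21.843, 74.385, -0.0, 83.858, -12.338], 'qvel': [0.047, 0.045, 0.018, -0.078, 0.022, -0.052], 'joint_efforts': [0.0, -44.847, -23.128, -0.0, 0.005, -0.0], 'position': [0.241, -0.494, 0.231], 'tool_rot': [[0.899, 0.438, -0.0], [0.438, -0.899, 0.001], [0.0, -0.001, -1.0]], 'ft_force': [0.553, -0.73, 0.597], 'wrist_torque': [0.04, -0.047, -0.013], 'grip_width': 0.085}
scene 44.82272084020403 282.09367009411847 207.26115588902766 [0.101 0.58  0.975]
top 46.15882398349279 279.331345124002 206.86128218795972 [ 0.361 -0.184  1.182]
```

View pics/scene0.png

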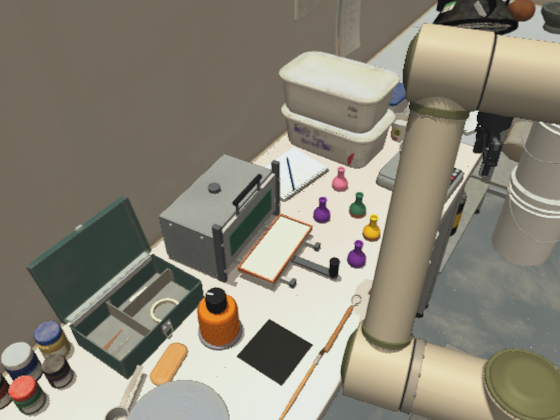

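View pics/top0.png

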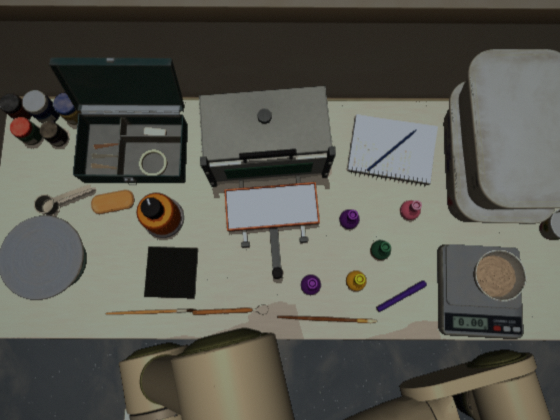

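```bash
python3 - <<'E'
from h import *
T=dict(np.load('top0.npz')); S=dict(np.load('scene0.npz'))
c=np.hstack([cv2.resize(S['color'][150:290,200:400],None,fx=3.0,fy=3.0,interpolation=3)]); cv2.imwrite('pics/c1.png',c)
c=cv2.resize(T['color'][180:310,270:440],None,fx=4,fy=4,interpolation=3); cv2.imwrite('pics/c2.png',c)
X=world(T)
hsv=cv2.cvtColor(T['color'],cv2.COLOR_BGR2HSV)
for n,(u,v) in dict(p1=(350,219),pink=(412,209),green=(382,249),yel=(357,280),p2=(311,285)).items():
    A=X[v-14:v+15,u-14:u+15].reshape(-1,3); C=T['color'][v-14:v+15,u-14:u+15].reshape(-1,3); m=A[:,2]>0.03
    t=A[m]; top=A[A[:,2]>0.06]
    print(n,m.sum(),t.mean(0).round(4),'top',len(top),top.mean(0).round(4),top.max(0).round(3),C[m].mean(0).round(), hsv[v-14:v+15,u-14:u+15].reshape(-1,3)[m].mean(0).round())
for (u,v) in [(151,205),(275,272),(172,272),(268,155),(264,116),(270,207),(210,175),(325,170)]:
    print((u,v),X[v,u].round(4))
E
```

```text
p1 173 [ 0.5813 -0.3537  0.0501] top 74 [ 0.5846 -0.356   0.0671] [ 0.596 -0.345  0.074] [72. 27. 60.] [142. 167.  72.]
pink 182 [ 0.6042 -0.5011  0.0507] top 77 [ 0.6071 -0.5044  0.0672] [ 0.618 -0.493  0.073] [ 73.  63. 108.] [171. 111. 108.]
green 176 [ 0.5076 -0.4257  0.0508] top 80 [ 0.5092 -0.4291  0.0671] [ 0.519 -0.418  0.074] [37. 54. 29.] [ 70. 125.  54.]
yel 172 [ 0.4353 -0.3645  0.0512] top 82 [ 0.4365 -0.3678  0.0672] [ 0.446 -0.356  0.074] [ 23. 102. 119.] [ 25. 207. 120.]
p2 164 [ 0.4254 -0.2587  0.0511] top 83 [ 0.4267 -0.2612  0.0673] [ 0.437 -0.249  0.074] [78. 28. 65.] [142. 168.  78.]
(151, 205) [0.5896 0.0938 0.1278]
(275, 272) [ 0.45   -0.1778  0.066 ]
(172, 272) [0.454  0.0675 0.0023]
(268, 155) [ 0.6829 -0.1625  0.1962]
(264, 116) [ 0.7822 -0.1523  0.166 ]
(270, 207) [ 0.6074 -0.1647  0.0293]
(210, 175) [ 0.6647 -0.0296  0.1047]
(325, 170) [ 0.6882 -0.2937  0.0693]
```

View pics/c1.png

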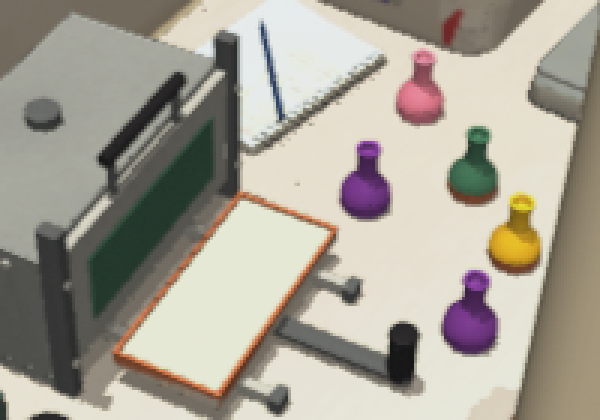

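View pics/c2.png

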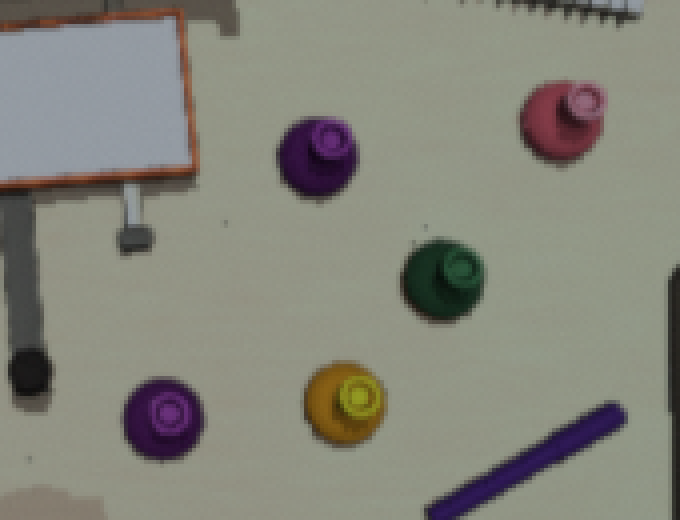

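```bash
cat >> h.py <<'E'
def circ(P):
    A=np.c_[2*P[:,:2],np.ones(len(P))]; s=np.linalg.lstsq(A,(P[:,:2]**2).sum(1),rcond=None)[0]
    return s[:2],np.sqrt(s[2]+s[:2]@s[:2])
def box(P):
    (c,s,a)=cv2.minAreaRect((P[:,:2]*1000).astype(np.float32)); return np.round(c,1),np.round(s,1),round(a,2)
def sel(X,lo,hi):
    P=X.reshape(-1,3); return P[np.all((P>lo)&(P<hi),1)]
E
python3 - <<'E'
from h import *
T=dict(np.load('top0.npz')); S=dict(np.load('scene0.npz'))
X=world(T); Y=world(S)
def fi(n,lo,hi):
    for nm,Z in (('top',X),('scn',Y)):
        P=sel(Z,lo,hi)
        if len(P)>5: print(n,nm,len(P),'mean',P.mean(0).round(4),'med z',np.median(P[:,2]).round(4),'minrect',box(P), 'enc',np.round(cv2.minEnclosingCircle((P[:,:2]*1000).astype(np.float32))[0],1),cv2.minEnclosingCircle((P[:,:2]*1000).astype(np.float32))[1])
fi('knob',(.55,.05,.122),(.65,.14,.135))
fi('captop',(.5,.03,.085),(.68,.18,.097))
fi('carknob',(.42,-.21,.057),(.48,-.14,.07))
fi('bar',(.64,-.25,.186),(.72,-.08,.22))
fi('roof',(.66,-.32,.14),(.9,.0,.157))
fi('deck',(.54,-.29,.025),(.665,-.04,.042))
for n,p in dict(p1=(.585,-.356),pink=(.607,-.504),green=(.509,-.429),yel=(.4365,-.368),p2=(.427,-.261)).items():
    fi(n,(p[0]-.03,p[1]-.03,.064),(p[0]+.03,p[1]+.03,.08))
# mat: dark pixels
m=(T['color'].max(2)<35)&(abs(X[...,2])<.008)&(abs(X[...,0]-.45)<.1)&(abs(X[...,1]-.07)<.1)
print('mat',box(X[m]),X[m].mean(0).round(4))
m=(T['color'].max(2)<200)
# deck white
P=sel(Y,(.5,-.3,.028),(.66,-.02,.045)); print(np.histogram(P[:,2],8))
E
```

```text
knob top 319 mean [0.5859 0.0943 0.1294] med z 0.1296 minrect (array([586.1,  94.7]), array([43.7, 42.9]), 86.19) enc [586.9  95.4] 23.20061492919922
knob scn 297 mean [0.5812 0.0957 0.1271] med z 0.1272 minrect (array([582.6,  94.4]), array([42.4, 42.9]), 69.61) enc [582.1  95.4] 22.830078125
captop top 650 mean [0.5817 0.0899 0.0905] med z 0.0906 minrect (array([587.3,  95.1]), array([84. , 81.8]), 2.42) enc [586.3  94.5] 43.132591247558594
captop scn 533 mean [0.5735 0.1034 0.0889] med z 0.0886 minrect (array([577.7,  99. ]), array([82.6, 71.1]), 44.46) enc [581.9  94.8] 41.66263961791992
carknob top 98 mean [ 0.4502 -0.1824  0.0625] med z 0.0626 minrect (array([ 450.3, -182.3]), array([22.7, 22.6]), 0.35) enc [ 450.3 -182.7] 12.482778549194336
carknob scn 66 mean [ 0.4454 -0.1818  0.0602] med z 0.0601 minrect (array([ 446.8, -184.2]), array([22.3, 23.7]), 34.03) enc [ 446.5 -183. ] 12.99023723602295
bar top 373 mean [ 0.686  -0.1614  0.1973] med z 0.1976 minrect (array([ 687. , -161.4]), array([ 14.4, 119.5]), 4.98) enc [ 686.3 -161.5] 59.812625885009766
bar scn 231 mean [ 0.6803
[... 1872 characters left out ...]
an [ 0.4307 -0.3675  0.0675] med z 0.0673 minrect (array([ 431., -369.]), array([21.8, 24.7]), 12.62) enc [ 430.1 -369.3] 13.887755393981934
p2 top 66 mean [ 0.4265 -0.2611  0.0685] med z 0.0688 minrect (array([ 426.6, -260.7]), array([22.6, 19.9]), 89.57) enc [ 426.6 -261. ] 11.63916015625
p2 scn 42 mean [ 0.4221 -0.2621  0.0671] med z 0.067 minrect (array([ 421.6, -262. ]), array([23.9, 22.6]), 78.87) enc [ 421.6 -260.2] 13.958664894104004
mat (array([454.5,  70.3]), array([116.8, 115.7]), 88.62) [0.4537 0.0701 0.0027]
(array([548, 789, 579, 243, 129,  60,  11,   2]), array([0.02801264, 0.02976068, 0.03150871, 0.03325674, 0.03500478,
       0.03675281, 0.03850085, 0.04024888, 0.04199692]))
```

```bash
cat >> h.py <<'E'
def go(x,y,z,yh=None):
    s=env.observe(); R=np.array(s['tool_rot']); p=np.array(s['position'])
    d=R.T@(np.array([x,y,z])-p)*1000
    h=np.degrees(np.arctan2(R[1,1],R[0,1]))
    out=''
    if yh is not None:
        t=(-(yh-h)+90)%180-90; out=f'turn {t:.1f} (alt {t-np.sign(t)*180:.1f})'
    print('d',d.round(1),'dist',np.linalg.norm(d).round(0),'yheading',h.round(1),out,'q1,q6',np.round(s['q'],1)[[0,5]],'tilt',R[:,2].round(3))
E
python3 -c "
from h import *
go(.584,.0945,.231)"
```

```text
d [ 5.663e+02 -3.786e+02  4.000e-01] dist 681.0 yheading -64.0  q1,q6 [-76.3 -12.3] tilt [-0.     0.001 -1.   ]
```

```bash
python3 -m inch '85 50 -33 0 0;85 100 -67 0 0;85 150 -100 0 0;85 200 -134 0 0;85 250 -167 0 10;85 300 -200 0 20;85 350 -234 0 30;85 400 -267 0 40;85 450 -301 0 50;85 500 -334 0 60' 60; python3 -c "
from h import *
go(.584,.0945,.231)"
```

```text
time_s: 1.35
position: [0.5261, -0.0065, 0.2312]
tool_rot: [[0.87, -0.493, -0.0], [-0.493, -0.87, 0.0], [-0.0, 0.0, -1.0]]
ft_force: [0.2, -1.0, -0.5]
grip_width: 0.0849
d [   0.6 -116.4    0.2] dist 116.0 yheading -119.6  q1,q6 [-13.6 105.9] tilt [-0.  0. -1.]
```

```bash
python3 -m inch '85 0 -55 0 0;85 0 -116 0 0;85 0 -116 0 0;85 0 -116 0 0'; python3 - <<'E'
from h import *
go(.584,.0945,.231)
for n in ['scene','top']:
    im=cam(n); cv2.imwrite(f'pics/{n}1.png',im['color']); X=world(im)
    P=sel(X,(.45,-.05,.2),(.72,.25,.5)); print(len(P)); np.savez(f'{n}1.npz',**im)
a=cv2.imread('pics/scene1.png')[50:330,100:400]; b=cv2.imread('pics/top1.png')[120:320,60:280]
cv2.imwrite('pics/c3.png',np.hstack([cv2.resize(a,(400,373)),cv2.resize(b,(400,373))]))
E
```

```text
time_s: 1.85
position: [0.5818, 0.0928, 0.2309]
tool_rot: [[0.873, -0.488, -0.001], [-0.488, -0.873, -0.0], [-0.001, 0.001, -1.0]]
ft_force: [0.1, -0.4, 0.1]
grip_width: 0.0848
d [ 1.1 -2.6 -0.1] dist 3.0 yheading -119.2  q1,q6 [ -2.4 116.8] tilt [-0.001 -0.    -1.   ]
4507
2188
```

View pics/c3.png

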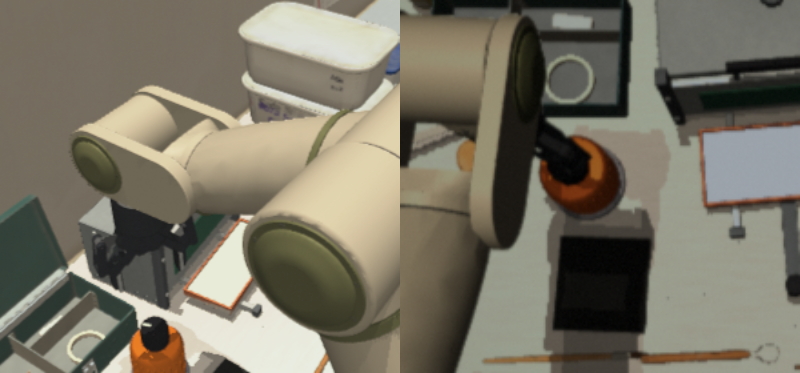

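```bash
python3 -m inch '85 1 -2 50 0;85 1 -2 90 0;85 1 -2 115 0;85 1 -2 133 0;85 1 -2 133 0'; python3 -c "
from h import *
go(.584,.0945,.098)"
```

```text
time_s: 2.58
position: [0.5833, 0.0932, 0.0977]
tool_rot: [[0.872, -0.49, -0.002], [-0.49, -0.872, 0.0], [-0.002, 0.001, -1.0]]
ft_force: [-0.0, 0.9, -0.4]
grip_width: 0.0846
d [-0.  -1.5 -0.3] dist 2.0 yheading -119.3  q1,q6 [ -2.4 116.9] tilt [-0.002  0.    -1.   ]
```

```bash
python3 -m inch '85 0 -1.5 0 0;60 0 -1.5 0 0;35 0 -1.5 0 0;35 0 -1.5 0 0;35 0 -1.5 0 0;35 0 -1.5 0 0;35 0 -1.5 0 0;35 0 -1.5 0 0' 40; python3 -c "
from h import *
go(.584,.0945,.098)"
```

```text
time_s: 3.58
position: [0.585, 0.0955, 0.099]
tool_rot: [[0.873, -0.489, 0.001], [-0.489, -0.873, -0.0], [0.001, -0.0, -1.0]]
ft_force: [-0.8, -0.8, 6.0]
grip_width: 0.0428
d [-0.3  1.3  1. ] dist 2.0 yheading -119.2  q1,q6 [ -2.2 117.1] tilt [ 0.001 -0.    -1.   ]
```

```bash
python3 -m inch '35 0 0 -0.4 -10;35 0 0 -0.8 -20;35 0 0 -1.2 -30;35 0 0 -1.6 -40;35 0 0 -2 -50;35 0 0 -2.4 -60;35 0 0 -2.8 -70;35 0 0 -3.2 -80;35 0 0 -3.6 -90;35 0 0 -4 -100' ; python3 -c "
from h import *
go(.584,.0945,.098)"
```

```text
time_s: 4.82
position: [0.585, 0.0949, 0.1025]
tool_rot: [[0.324, 0.946, 0.001], [0.946, -0.324, -0.001], [-0.001, 0.001, -1.0]]
ft_force: [0.3, -6.0, 3.0]
grip_width: 0.0431
d [-0.7 -0.9  4.5] dist 5.0 yheading -18.9  q1,q6 [-2.2 16.8] tilt [ 0.001 -0.001 -1.   ]
```

```bash
python3 -m inch '35 -0.4 0 -0.4 -10;35 -0.4 0 -0.8 -20;35 -0.4 0 -1.2 -30;35 -0.4 0 -1.6 -40;35 -0.4 0 -2 -50;35 -0.4 0 -2.4 -60;35 -0.4 0 -2.8 -70;35 -0.4 0 -3.2 -80;35 -0.4 0 -3.6 -90;35 -0.4 0 -4 -100' ; python3 -m inch '35 0 0 -0.4 -10;35 0 0 -0.8 -20;35 0 0 -1.2 -30;35 0 0 -1.6 -40;35 0 0 -2 -50;35 0 0 -2.4 -60;35 0 0 -2.6 -65;35 0 0 -2.6 -65'; python3 -c "
from h import *
go(.584,.0945,.098)"
```

```text
time_s: 6.08
position: [0.5849, 0.0951, 0.1062]
tool_rot: [[-0.988, 0.155, 0.001], [0.155, 0.988, -0.0], [-0.001, 0.0, -1.0]]
ft_force: [1.7, -0.5, -1.2]
grip_width: 0.0433
time_s: 7.08
position: [0.5849, 0.0951, 0.1088]
tool_rot: [[-0.563, -0.826, 0.001], [-0.826, 0.563, -0.0], [-0.0, -0.001, -1.0]]
ft_force: [2.7, -1.3, -1.7]
grip_width: 0.0427
d [ 1.1  0.4 10.8] dist 11.0 yheading 145.7  q1,q6 [  -2.2 -147.9] tilt [ 0.001 -0.    -1.   ]
```

```bash
python3 -m inch '75 0 0 0 0;75 0 0 0 0;75 0 0 0 10;75 0 0 0 20;75 0 0 0 30;75 0 0 0 40;75 0 0 0 50;75 0 0 0 60;75 0 0 0 70;75 0 0 0 80'; python3 -m inch '75 0 0 0 10;75 0 0 0 20;75 0 0 0 30;75 0 0 0 40;75 0 0 0 50;75 0 0 0 60;75 0 0 0 70;75 0 0 0 80;75 0 0 0 90;75 0 0 0 100';python3 -m inch '75 0 0 0 10;75 0 0 0 20;75 0 0 0 30;75 0 0 0 40;75 0 0 0 50;75 0 0 0 60;75 0 0 0 70;75 0 0 0 80;75 0 0 0 85;75 0 0 0 85';python3 -c "
from h import *
go(.5849,.095,.109)"
```

```text
time_s: 8.32
position: [0.5844, 0.0953, 0.109]
tool_rot: [[-0.909, 0.416, -0.0], [0.416, 0.909, 0.0], [0.0, -0.0, -1.0]]
ft_force: [-0.3, -0.4, 0.5]
grip_width: 0.075
time_s: 9.57
position: [0.5844, 0.0953, 0.109]
tool_rot: [[0.568, 0.823, -0.0], [0.823, -0.568, 0.0], [-0.0, -0.0, -1.0]]
ft_force: [-0.5, 0.2, -0.6]
grip_width: 0.0749
time_s: 10.82
position: [0.5845, 0.0953, 0.109]
tool_rot: [[0.873, -0.488, -0.0], [-0.488, -0.873, 0.0], [-0.0, 0.0, -1.0]]
ft_force: [0.2, -0.5, -0.3]
grip_width: 0.0749
d [ 0.5  0.  -0. ] dist 1.0 yheading -119.2  q1,q6 [ -2.2 117. ] tilt [-0.  0. -1.]
```

```bash
python3 -m inch '35 0 0 0 0;35 0 0 0 0;35 0 0 0 0;35 0 0 0 0;35 0 0 0 0;35 0 0 0 0'; python3 -c "
from h import *
go(.5849,.095,.109)"
```

```text
time_s: 11.58
position: [0.5848, 0.0952, 0.1092]
tool_rot: [[0.873, -0.488, 0.0], [-0.488, -0.873, 0.0], [0.0, -0.0, -1.0]]
ft_force: [-0.1, -0.0, 3.7]
grip_width: 0.0434
d [0.2 0.1 0.2] dist 0.0 yheading -119.2  q1,q6 [ -2.2 117. ] tilt [ 0.  0. -1.]
```

```bash
python3 -m inch '35 0 0 -0.4 -10;35 0 0 -0.8 -20;35 0 0 -1.2 -30;35 0 0 -1.6 -40;35 0 0 -2 -50;35 0 0 -2.4 -60;35 0 0 -2.8 -70;35 0 0 -3.2 -80;35 0 0 -3.6 -90;35 0 0 -4 -100' ; python3 -m inch '35 0 0 -0.4 -10;35 0 0 -0.8 -20;35 0 0 -1.2 -30;35 0 0 -1.6 -40;35 0 0 -2 -50;35 0 0 -2.4 -60;35 0 0 -2.8 -70;35 0 0 -3.2 -80;35 0 0 -3.6 -90;35 0 0 -4 -100' ; python3 -m inch '35 0 0 -0.4 -10;35 0 0 -0.8 -20;35 0 0 -1.2 -30;35 0 0 -1.6 -40;35 0 0 -2 -50;35 0 0 -2.4 -60;35 0 0 -2.6 -65;35 0 0 -2.6 -65'; python3 -c "
from h import *
go(.584,.0945,.098)"
```

```text
time_s: 12.82
position: [0.5848, 0.0952, 0.1131]
tool_rot: [[0.324, 0.946, 0.0], [0.946, -0.324, -0.0], [0.0, 0.0, -1.0]]
ft_force: [0.8, -0.3, 3.0]
grip_width: 0.0428
time_s: 14.08
position: [0.5849, 0.0945, 0.1172]
tool_rot: [[-0.988, 0.155, 0.001], [0.155, 0.988, -0.002], [-0.001, -0.001, -1.0]]
ft_force: [1.7, -2.0, 3.3]
grip_width: 0.0425
time_s: 15.08
position: [0.585, 0.0953, 0.1196]
tool_rot: [[-0.563, -0.826, 0.001], [-0.826, 0.563, 0.0], [-0.001, -0.001, -1.0]]
ft_force: [2.7, 0.9, 1.9]
grip_width: 0.043
d [ 1.2  0.4 21.6] dist 22.0 yheading 145.7  q1,q6 [  -2.2 -147.9] tilt [ 0.001  0.    -1.   ]
```

```bash
python3 -m inch '75 0 0 0 0;75 0 0 0 0;75 0 0 0 10;75 0 0 0 20;75 0 0 0 30;75 0 0 0 40;75 0 0 0 50;75 0 0 0 60;75 0 0 0 70;75 0 0 0 80'; python3 -m inch '75 0 0 0 10;75 0 0 0 20;75 0 0 0 30;75 0 0 0 40;75 0 0 0 50;75 0 0 0 60;75 0 0 0 70;75 0 0 0 80;75 0 0 0 90;75 0 0 0 100';python3 -m inch '75 0 0 0 10;75 0 0 0 20;75 0 0 0 30;75 0 0 0 40;75 0 0 0 50;75 0 0 0 60;75 0 0 0 70;75 0 0 0 80;75 0 0 0 85;75 0 0 0 85'; python3 -m inch '35 0 0 0 0;35 0 0 0 0;35 0 0 0 0;35 0 0 0 0;35 0 0 0 0;35 0 0 0 0'; python3 -c "
from h import *
go(.5849,.095,.119)"
```

```text
time_s: 16.32
position: [0.5843, 0.0952, 0.1194]
tool_rot: [[-0.909, 0.416, -0.001], [0.416, 0.909, -0.0], [0.001, -0.0, -1.0]]
ft_force: [-0.2, -0.5, -0.0]
grip_width: 0.0748
time_s: 17.58
position: [0.5843, 0.0952, 0.1194]
tool_rot: [[0.568, 0.823, -0.001], [0.823, -0.568, -0.0], [-0.001, -0.001, -1.0]]
ft_force: [0.4, 0.1, 0.2]
grip_width: 0.0746
time_s: 18.82
position: [0.5844, 0.0952, 0.1194]
tool_rot: [[0.873, -0.488, -0.001], [-0.488, -0.873, 0.0], [-0.001, 0.0, -1.0]]
ft_force: [0.6, -0.1, 0.4]
grip_width: 0.0752
time_s: 19.58
position: [0.5847, 0.0952, 0.1198]
tool_rot: [[0.873, -0.488, 0.0], [-0.488, -0.873, -0.0], [0.0, -0.0, -1.0]]
ft_force: [-0.6, 0.3, 2.8]
grip_width: 0.043
d [0.3 0.1 0.8] dist 1.0 yheading -119.2  q1,q6 [ -2.2 117. ] tilt [ 0. -0. -1.]
```

```bash
python3 -m inch '35 0 0 -0.4 -10;35 0 0 -0.8 -20;35 0 0 -1.2 -30;35 0 0 -1.6 -40;35 0 0 -2 -50;35 0 0 -2.4 -60;35 0 0 -2.8 -70;35 0 0 -3.2 -80;35 0 0 -3.6 -90;35 0 0 -4 -100' ; python3 -m inch '35 0 0 -0.4 -10;35 0 0 -0.8 -20;35 0 0 -1.2 -30;35 0 0 -1.6 -40;35 0 0 -2 -50;35 0 0 -2.4 -60;35 0 0 -2.8 -70;35 0 0 -3.2 -80;35 0 0 -3.6 -90;35 0 0 -4 -100' ; python3 -m inch '35 0 0 -0.4 -10;35 0 0 -0.8 -20;35 0 0 -1.2 -30;35 0 0 -1.6 -40;35 0 0 -2 -50;35 0 0 -2.4 -60;35 0 0 -2.6 -65;35 0 0 -2.6 -65'; python3 -c "
from h import *
go(.584,.0945,.098)"
```

```text
time_s: 20.82
position: [0.585, 0.0945, 0.1239]
tool_rot: [[0.324, 0.946, 0.001], [0.946, -0.324, -0.001], [-0.001, 0.002, -1.0]]
ft_force: [0.9, -4.0, 3.3]
grip_width: 0.043
time_s: 22.08
position: [0.5851, 0.0952, 0.1277]
tool_rot: [[-0.988, 0.155, 0.001], [0.155, 0.988, 0.0], [-0.001, 0.0, -1.0]]
ft_force: [2.1, 0.4, 1.0]
grip_width: 0.0428
time_s: 23.08
position: [0.5845, 0.0953, 0.1301]
tool_rot: [[-0.563, -0.826, -0.0], [-0.826, 0.563, 0.0], [0.0, 0.0, -1.0]]
ft_force: [-0.7, 0.2, 1.5]
grip_width: 0.0428
d [ 0.9 -0.  32.1] dist 32.0 yheading 145.7  q1,q6 [  -2.2 -147.9] tilt [-0.  0. -1.]
```

```bash
python3 -m inch '35 0 0 -3 0;35 0 0 -7 0;35 0 0 -10 0'; python3 -m inch '35 0 0 -10 0;35 0 0 -20 0;35 0 0 -30 0;35 0 0 -40 0;35 0 0 -50 0;35 0 0 -55 0;35 0 0 -55 0'; python3 - <<'E'
from h import *
go(.4525,.070,.2)
im=cam('scene'); cv2.imwrite('pics/s2.png',im['color'][150:400,100:400]); 
E
```

```text
time_s: 23.45
position: [0.5846, 0.0952, 0.1404]
tool_rot: [[-0.563, -0.826, -0.0], [-0.826, 0.563, 0.0], [0.0, 0.0, -1.0]]
ft_force: [0.8, 0.5, -1.3]
grip_width: 0.0432
time_s: 24.32
position: [0.5847, 0.0952, 0.1955]
tool_rot: [[-0.563, -0.827, 0.0], [-0.827, 0.563, -0.0], [-0.0, -0.0, -1.0]]
ft_force: [-0.1, 0.5, -2.3]
grip_width: 0.0429
d [95.2 95.1 -4.6] dist 135.0 yheading 145.8  q1,q6 [  -2.2 -147.9] tilt [ 0. -0. -1.]
```

View pics/s2.png

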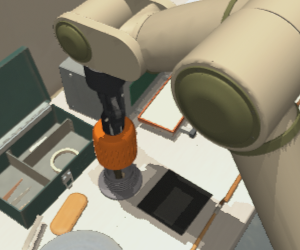

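```bash
python3 -m inch '35 30 30 0 0;35 60 60 0 0;35 95 95 0 0;35 95 95 0 0;35 95 95 20 0;35 95 95 50 0;35 95 95 80 0;35 95 95 92 0;35 95 95 97 0;35 95 95 101 0';python3 -c "
from h import *
go(.4525,.070,.093)"
```

```text
time_s: 25.62
position: [0.4533, 0.0701, 0.0946]
tool_rot: [[-0.563, -0.827, 0.002], [-0.827, 0.563, -0.0], [-0.001, -0.001, -1.0]]
ft_force: [0.4, -0.3, -2.5]
grip_width: 0.0429
d [0.5 0.6 1.6] dist 2.0 yheading 145.8  q1,q6 [  -6.1 -151.8] tilt [ 0.002 -0.    -1.   ]
```

```bash
python3 -m inch '35 0 0 1 0;35 0 0 2 0;35 0 0 2.5 0;35 0 0 2.5 0';  python3 -m inch '60 0 0 0 0;85 0 0 0 0;85 0 0 0 0;85 0 0 0 0;85 0 0 -40 0;85 0 0 -90 0;85 0 0 -130 0;85 0 0 -130 0'; python3 - <<'E'
from h import *
go(.583,.0945,.2)
im=cam('top'); cv2.imwrite('pics/t3.png',im['color']); X=world(im)
P=sel(X,(.40,.02,.115),(.52,.13,.13)); print(len(P),P.mean(0)); print(box(P))
P=sel(X,(.55,.05,.068),(.62,.14,.08)); print(len(P),P.mean(0)); print(box(P))
im=cam('scene'); cv2.imwrite('pics/s3.png',im['color'])
E
```

```text
time_s: 26.12
position: [0.4539, 0.0701, 0.0941]
tool_rot: [[-0.563, -0.827, 0.004], [-0.827, 0.563, -0.0], [-0.002, -0.004, -1.0]]
ft_force: [-1.8, -0.1, 19.2]
grip_width: 0.0433
time_s: 27.12
position: [0.4537, 0.0701, 0.2242]
tool_rot: [[-0.563, -0.827, 0.006], [-0.827, 0.563, -0.001], [-0.003, -0.005, -1.0]]
ft_force: [0.1, -0.4, -1.0]
grip_width: 0.0848
d [-92.9 -93.1  24.9] dist 134.0 yheading 145.8  q1,q6 [  -6.1 -151.8] tilt [ 0.006 -0.001 -1.   ]
343 [0.45421012 0.06943695 0.1234907 ]
(array([455.4,  69.6]), array([42.7, 44. ]), 64.16)
21 [0.58242213 0.10468514 0.07274998]
(array([582.8, 105.2]), array([16.5,  5.7]), 31.95)
```

View pics/t3.png

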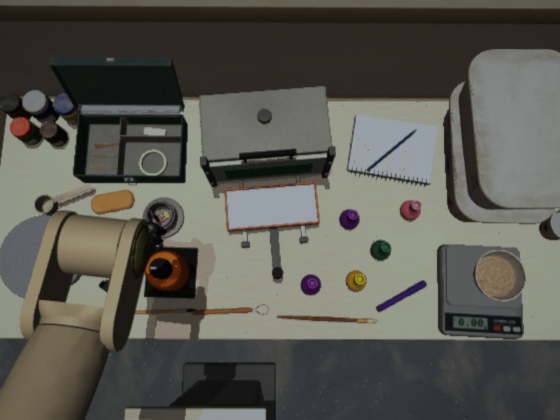

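View pics/s3.png

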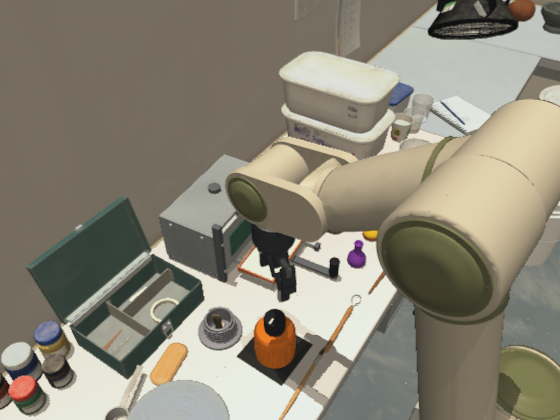

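```bash
python3 -c "
from h import *
go(.685,-.1605,.26,5.1)"; python3 -m inch '85 0 0 -36 0;85 0 0 -36 10;85 0 0 -36 20;85 0 0 -36 30;85 0 0 -36 40;85 0 0 -36 50;85 0 0 -36 60;85 0 0 -36 70;85 0 0 -36 80;85 0 0 -36 90'; python3 -c "
from h import *
go(.685,-.1605,.26,5.1)"
```

```text
d [  59.8 -322.1  -39. ] dist 330.0 yheading 145.8 turn -39.3 (alt 140.7) q1,q6 [  -6.1 -151.8] tilt [-0.001  0.    -1.   ]
time_s: 28.48
position: [0.4522, 0.0701, 0.256]
tool_rot: [[-0.823, 0.567, -0.003], [0.567, 0.823, 0.0], [0.003, -0.002, -1.0]]
ft_force: [-0.2, -0.4, 0.7]
grip_width: 0.0848
d [-322.6  -57.8   -4.8] dist 328.0 yheading 55.4 turn 50.3 (alt -129.7) q1,q6 [ -6.1 -61.5] tilt [-0.003  0.    -1.   ]
```

```bash
python3 -m inch '85 -50 -9 -5 10;85 -100 -18 -5 20;85 -150 -27 -5 30;85 -200 -36 -5 40;85 -250 -45 -5 50;85 -300 -54 -5 50;85 -322 -58 -5 50;85 -322 -58 -5 50'; python3 - <<'E'
from h import *
go(.685,-.1605,.171,5.1)
im=cam('top'); cv2.imwrite('pics/t4.png',cv2.resize(im['color'][180:260,120:210],None,fx=6,fy=6,interpolation=3)); X=world(im)
np.savez('t4.npz',**im)
im=cam('scene'); cv2.imwrite('pics/s4.png',cv2.resize(im['color'][290:360,180:270],None,fx=6,fy=6,interpolation=3)); np.savez('s4.npz',**im)
E
```

```text
time_s: 29.48
position: [0.6864, -0.1601, 0.2593]
tool_rot: [[-0.099, 0.995, -0.004], [0.995, 0.099, 0.002], [0.002, -0.004, -1.0]]
ft_force: [-0.3, -0.0, 0.1]
grip_width: 0.085
d [-0.5 -1.1 88.3] dist 88.0 yheading 5.7 turn 0.6 (alt -179.4) q1,q6 [-22.7 -28.4] tilt [-0.004  0.002 -1.   ]
```

View pics/t4.png

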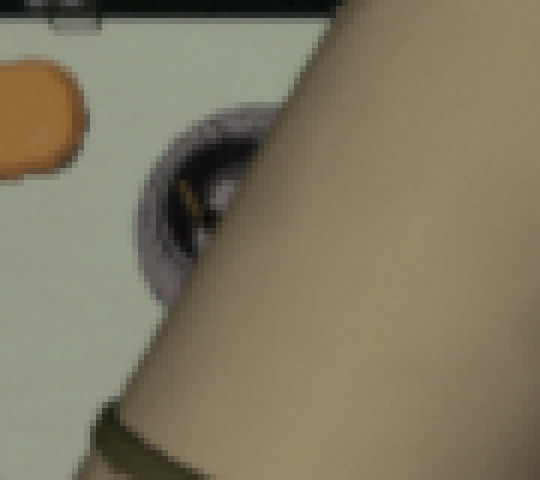

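View pics/s4.png

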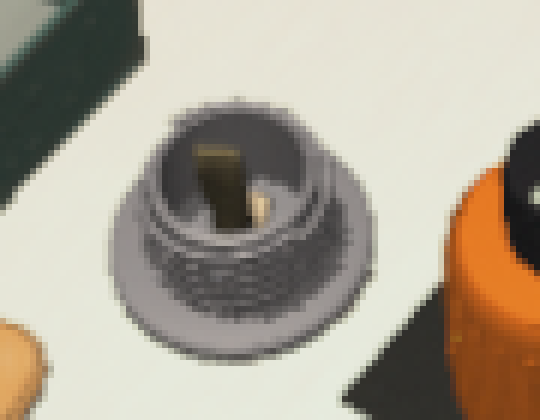

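```bash
python3 -m inch '85 -0.5 -1 40 0;85 -0.5 -1 70 0;85 -0.5 -1 88 0;85 -0.5 -1 88 0;40 -0.5 -1 88 0;5 -0.5 -1 88 0;5 -0.5 -1 88 0;5 -0.5 -1 88 0;5 -0.5 -1 88 0;5 -0.5 -1 88 0' 60; python3 -m inch '5 0 0 0 0;5 0 0 0 0;5 0 0 0 0' ;python3 -c "
from h import *
go(.685,-.1605,.171,5.1)"
```

```text
time_s: 30.82
position: [0.6864, -0.1595, 0.1752]
tool_rot: [[-0.1, 0.995, 0.004], [0.995, 0.1, -0.0], [-0.001, 0.004, -1.0]]
ft_force: [5.5, 0.9, -0.5]
grip_width: 0.012
time_s: 31.2
position: [0.6864, -0.1595, 0.1753]
tool_rot: [[-0.1, 0.995, 0.004], [0.995, 0.1, -0.0], [-0.001, 0.004, -1.0]]
ft_force: [5.6, 0.5, -0.6]
grip_width: 0.0121
d [-0.8 -1.6  4.3] dist 5.0 yheading 5.8 turn 0.7 (alt -179.3) q1,q6 [-22.7 -28.5] tilt [ 0.004 -0.    -1.   ]
```

```bash
python3 -m inch '5 0 0 -10 0;5 0 0 -25 0;5 0 0 -40 0;5 0 0 -55 0;5 0 0 -70 0;5 0 0 -85 0;5 0 0 -95 0;5 0 0 -102 0;5 0 0 -106 0;5 0 0 -106 0' 80; python3 -c "
from h import *
go(.685,-.1605,.171,5.1)
im=cam('scene'); cv2.imwrite('pics/s5.png',im['color'])"
```

```text
time_s: 32.45
position: [0.6864, -0.1595, 0.28]
tool_rot: [[-0.101, 0.995, 0.002], [0.995, 0.101, 0.0], [0.0, 0.002, -1.0]]
ft_force: [8.9, -0.3, -4.2]
grip_width: 0.0115
d [ -0.9  -1.7 109. ] dist 109.0 yheading 5.8 turn 0.7 (alt -179.3) q1,q6 [-22.7 -28.5] tilt [ 0.002  0.    -1.   ]
```

View pics/s5.png

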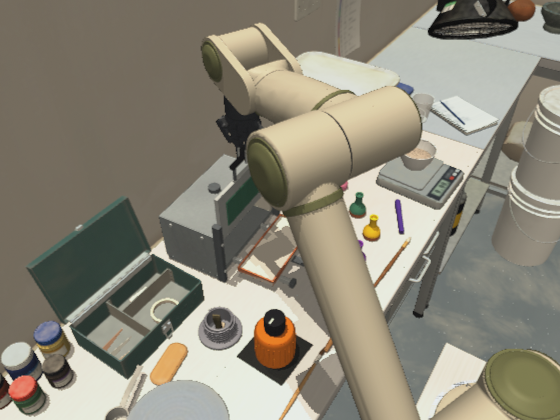

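Sash is rising with the gripper (bar near (242,150)). Push the last few mm, watching force.

```bash
python3 -m inch '5 0 0 -2 0;5 0 0 -4 0;5 0 0 -4 0'; python3 -m inch '5 0 0 -2 0;5 0 0 -4 0;5 0 0 -4 0'; python3 -m inch '5 0 0 -2 0;5 0 0 -2 0;5 0 0 -2 0'
```

```text
time_s: 32.88
position: [0.6864, -0.1595, 0.2834]
tool_rot: [[-0.101, 0.995, 0.001], [0.995, 0.101, 0.001], [0.0, 0.001, -1.0]]
ft_force: [8.8, -0.2, -5.2]
grip_width: 0.0113
time_s: 33.25
position: [0.6862, -0.1594, 0.284]
tool_rot: [[-0.101, 0.995, -0.004], [0.995, 0.101, 0.003], [0.003, -0.003, -1.0]]
ft_force: [10.3, -0.4, -20.0]
grip_width: 0.0119
time_s: 33.62
position: [0.6862, -0.1594, 0.284]
tool_rot: [[-0.101, 0.995, -0.006], [0.995, 0.101, 0.004], [0.005, -0.006, -1.0]]
ft_force: [12.1, -0.5, -27.0]
grip_width: 0.0109
```

```bash
python3 -m inch '5 0 0 3 0;40 0 0 3 0;85 0 0 3 0;85 0 0 3 0;85 0 0 3 0;85 0 0 -15 0;85 0 0 -30 0;85 0 0 -40 0;85 0 0 -40 0'; python3 -m inch '85 0 -50 0 0;85 0 -100 0 0;85 0 -150 0 0;85 0 -200 0 0;85 0 -200 0 0'; python3 - <<'E'
from h import *
im=cam('scene'); cv2.imwrite('pics/s6.png',im['color']);np.savez('s6.npz',**im)
im=cam('top'); cv2.imwrite('pics/t6.png',im['color']);np.savez('t6.npz',**im)
X=world(im)
P=sel(X,(.62,-.25,.25),(.73,-.05,.33)); print(len(P),P.mean(0),np.median(P[:,2]), box(P))
E
```

```text
time_s: 34.75
position: [0.6853, -0.1597, 0.3313]
tool_rot: [[-0.1, 0.995, 0.001], [0.995, 0.1, -0.001], [-0.001, 0.001, -1.0]]
ft_force: [0.6, -0.4, 0.3]
grip_width: 0.0848
time_s: 35.38
position: [0.4837, -0.1794, 0.3309]
tool_rot: [[-0.098, 0.995, -0.0], [0.995, 0.098, 0.0], [0.0, -0.0, -1.0]]
ft_force: [-0.0, -0.1, -0.3]
grip_width: 0.0851
1133 [ 0.68516156 -0.15421073  0.27915449] 0.2630662665160389 (array([ 685.6, -149.3]), array([ 14.9, 200.2]), 5.65)
```

View pics/s6.png

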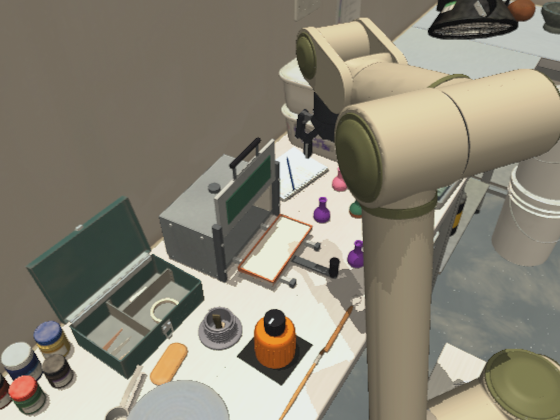

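View pics/t6.png

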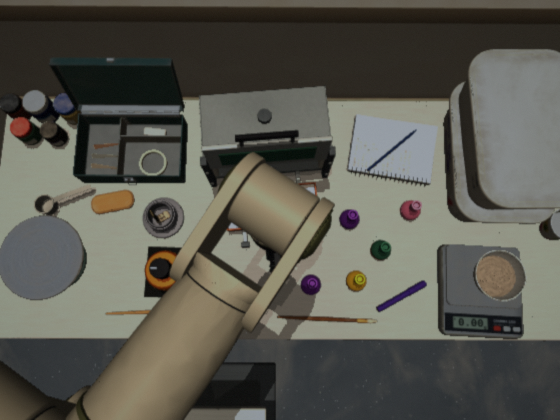

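```bash
python3 - <<'E'
from h import *
T=dict(np.load('t6.npz')); S=dict(np.load('s6.npz'))
a=cv2.resize(T['color'][192:242,137:187],(400,400),interpolation=2); b=cv2.resize(S['color'][300:350,195:245],(400,400),interpolation=2)
c=np.hstack([a,b]); c=np.clip(c.astype(float)*1.6,0,255).astype('uint8'); cv2.imwrite('pics/c6.png',c)
for n,I in (('t',T),('s',S)):
    X=world(I)
    P=sel(X,(.53,.04,.057),(.64,.15,.085)); print(n,len(P),P.mean(0).round(4),box(P),P[:,2].max())
    P=P[P[:,2]>P[:,2].max()-.006]; print(' ',len(P),P.mean(0).round(4),box(P))
    P=sel(X,(.53,.04,.043),(.64,.15,.051)); print('rim',n,len(P),box(P))
    P=sel(X,(.555,.065,.003),(.61,.125,.025)); print('floor',n,len(P),P.mean(0).round(4),np.median(P[:,2]))
E
```

```text
t 26 [0.5814 0.1039 0.0707] (array([581.9, 104.8]), array([16.5,  6. ]), 28.64) 0.07775370178480633
  12 [0.5832 0.1051 0.0753] (array([582.4, 104.3]), array([16. ,  3.9]), 26.09)
rim t 205 (array([587.5,  94.9]), array([65.4, 70.8]), 14.59)
floor t 306 [0.5858 0.0976 0.011 ] 0.009827085248367748
s 48 [0.577  0.1051 0.0667] (array([577.5, 104.5]), array([17.4,  8. ]), 22.9) 0.0743442426198808
  21 [0.5773 0.1043 0.0714] (array([577.9, 104.1]), array([15.3,  6.9]), 23.68)
rim s 157 (array([580.6,  96.1]), array([63.6, 66.3]), 12.57)
floor s 185 [0.5827 0.093  0.011 ] 0.009279349826036837
```

View pics/c6.png

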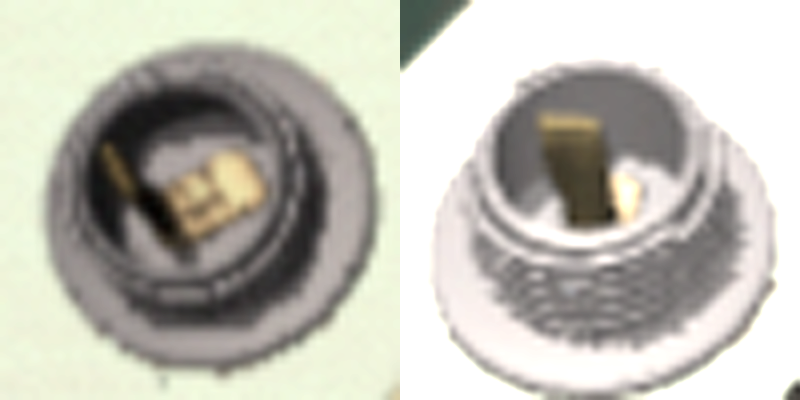

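```bash
python3 -c "
from h import *
go(.5813,.1045,.2,-61)"
```

```text
d [273.3 122.9 130.7] dist 327.0 yheading 5.7 turn 66.7 (alt -113.3) q1,q6 [-33.4 -39.1] tilt [ 0.  0. -1.]
```

```bash
python3 -m inch '60 50 22 0 10;60 100 45 0 20;60 150 67 0 30;60 200 90 20 40;60 250 112 60 50;60 273 123 100 60;60 273 123 130 67;60 273 123 130 67;60 273 123 130 67'; python3 -c "
from h import *
go(.5813,.1045,.054,-61)"
```

```text
time_s: 36.6
position: [0.5822, 0.1043, 0.2018]
tool_rot: [[0.876, 0.483, 0.002], [0.483, -0.876, -0.0], [0.002, 0.001, -1.0]]
ft_force: [0.3, -0.4, -0.2]
grip_width: 0.0596
d [ -1.   -0.8 147.8] dist 148.0 yheading -61.1 turn -0.1 (alt 179.9) q1,q6 [-1.3 59.8] tilt [ 0.002 -0.    -1.   ]
```

```bash
python3 -m inch '60 -1 -1 50 0;50 -1 -1 100 0;40 -1 -1 130 0;40 -1 -1 143 0;40 -1 -1 148 0;40 -1 -1 148 0'; python3 -c "
from h import *
go(.5813,.1045,.053,-61)"
```

```text
time_s: 37.35
position: [0.5806, 0.1046, 0.0539]
tool_rot: [[0.877, 0.481, 0.002], [0.481, -0.877, -0.0], [0.002, 0.001, -1.0]]
ft_force: [-0.1, -0.0, -0.4]
grip_width: 0.0398
d [0.5 0.4 0.9] dist 1.0 yheading -61.2 turn -0.2 (alt 179.8) q1,q6 [-1.3 60. ] tilt [ 0.002 -0.    -1.   ]
```

```bash
python3 -m inch '25 0 0 1 0;15 0 0 1 0;5 0 0 1 0;5 0 0 1 0;5 0 0 1 0;5 0 0 1 0;5 0 0 1 0' 30; python3 -c "
from h import *
go(.5813,.1045,.053,-61)"
```

```text
time_s: 38.22
position: [0.58, 0.1047, 0.0522]
tool_rot: [[0.877, 0.481, 0.001], [0.481, -0.877, 0.0], [0.001, 0.0, -1.0]]
ft_force: [-1.9, -0.2, 6.2]
grip_width: 0.0079
d [ 1.   0.8 -0.8] dist 2.0 yheading -61.2 turn -0.2 (alt 179.8) q1,q6 [-1.3 60. ] tilt [ 0.001  0.    -1.   ]
```

```bash
python3 -m inch '5 0 0 -5 0;5 0 0 -10 0;5 0 0 -20 0;5 0 0 -35 0;5 0 0 -50 0;5 0 0 -65 0;5 0 0 -80 0;5 0 0 -80 0' 40; python3 - <<'E'
from h import *
im=cam('scene'); T=cam('top')
a=cv2.resize(im['color'][230:350,160:280],(400,400),interpolation=2);b=cv2.resize(T['color'][170:270,110:210],(400,400),interpolation=2)
cv2.imwrite('pics/c7.png',np.hstack([a,b])); print(env.observe()['ft_force'])
E
```

```text
time_s: 39.22
position: [0.5804, 0.1047, 0.1331]
tool_rot: [[0.877, 0.481, 0.002], [0.481, -0.877, -0.0], [0.002, 0.001, -1.0]]
ft_force: [-0.5, 0.2, -0.8]
grip_width: 0.008
[-0.55455579  0.54482508  0.42906715]
```

View pics/c7.png

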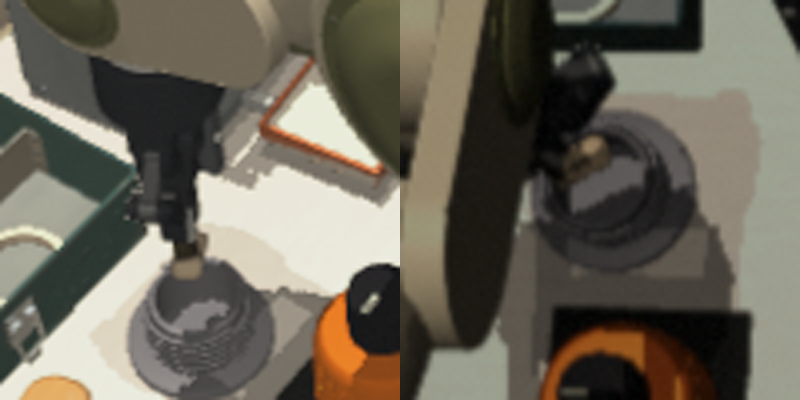

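```bash
python3 -c "
from h import *
go(.5873,-.1046,.133,5)"
```

```text
d [-94.  187.1  -1.5] dist 209.0 yheading -61.2 turn -66.2 (alt 113.8) q1,q6 [-1.3 60. ] tilt [-0.  0. -1.]
```

```bash
python3 -m inch '5 -15 30 0 -10;5 -35 70 0 -20;5 -55 110 0 -30;5 -75 150 0 -40;5 -90 180 0 -50;5 -94 187 0 -60;5 -94 187 0 -66;5 -94 187 0 -66;5 -94 187 0 -66'; python3 - <<'E'
from h import *
go(.5873,-.1046,.08,5)
im=cam('scene'); T=cam('top')
a=cv2.resize(im['color'][180:320,200:340],(400,400),interpolation=2);b=cv2.resize(T['color'][150:250,190:290],(400,400),interpolation=2)
cv2.imwrite('pics/c8.png',np.hstack([a,b]))
E
```

```text
time_s: 40.45
position: [0.5873, -0.1043, 0.1313]
tool_rot: [[-0.081, 0.997, -0.001], [0.997, 0.081, 0.0], [0.0, -0.001, -1.0]]
ft_force: [0.2, 0.0, 0.0]
grip_width: 0.0082
d [-0.4  0.  51.3] dist 51.0 yheading 4.7 turn -0.3 (alt 179.7) q1,q6 [-21.4 -26.1] tilt [-0.001  0.    -1.   ]
```

View pics/c8.png

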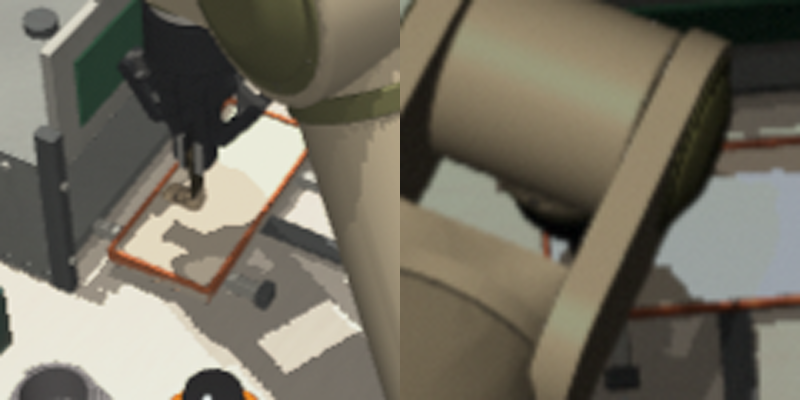

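```bash
python3 -m inch '5 0 0 15 0;5 0 0 30 0;5 0 0 42 0;5 0 0 48 0;5 0 0 50 0;5 0 0 50 0'; python3 -m inch '5 0 0 1.5 0;5 0 0 1.5 0;5 0 0 1.5 0';python3 -m inch '5 0 0 1 0;5 0 0 1 0;5 0 0 1 0'
```

```text
time_s: 41.3
position: [0.5876, -0.1045, 0.0819]
tool_rot: [[-0.083, 0.997, 0.0], [0.997, 0.083, -0.0], [-0.0, 0.0, -1.0]]
ft_force: [0.8, 0.1, -0.3]
grip_width: 0.0079
time_s: 41.68
position: [0.5875, -0.1045, 0.0804]
tool_rot: [[-0.083, 0.997, 0.0], [0.997, 0.083, -0.0], [-0.0, 0.0, -1.0]]
ft_force: [-0.7, 0.4, 0.0]
grip_width: 0.0081
time_s: 42.05
position: [0.5874, -0.1045, 0.0792]
tool_rot: [[-0.083, 0.997, -0.0], [0.997, 0.083, 0.0], [0.0, -0.0, -1.0]]
ft_force: [0.0, 0.6, 0.1]
grip_width: 0.0077
```

```bash
python3 -m inch '5 0 0 1 0;5 0 0 1 0;5 0 0 1 0'; python3 -m inch '5 0 0 1 0;5 0 0 1 0;5 0 0 1 0'
```

```text
time_s: 42.42
position: [0.5875, -0.1045, 0.0783]
tool_rot: [[-0.083, 0.997, 0.0], [0.997, 0.083, -0.0], [-0.0, 0.0, -1.0]]
ft_force: [0.5, 0.7, 0.2]
grip_width: 0.0078
time_s: 42.8
position: [0.5878, -0.1045, 0.0782]
tool_rot: [[-0.083, 0.997, 0.002], [0.997, 0.083, -0.0], [-0.001, 0.002, -1.0]]
ft_force: [-0.3, 0.7, 8.2]
grip_width: 0.0081
```

Contact (8 N) at the expected height. Release, rise, look.

```bash
python3 -m inch '15 0 0 0 0;25 0 0 0 0;40 0 0 0 0;40 0 0 0 0;40 0 0 -15 0;40 0 0 -50 0;60 0 0 -100 0;60 0 0 -150 0;60 0 0 -150 0'; python3 - <<'E'
from h import *
go(.508,-.4287,.25)
E
```

```text
time_s: 43.92
position: [0.5887, -0.1048, 0.2325]
tool_rot: [[-0.083, 0.997, 0.009], [0.997, 0.083, -0.003], [-0.004, 0.008, -1.0]]
ft_force: [-0.5, 0.3, -0.7]
grip_width: 0.0597
d [-316.1 -107.2  -17.1] dist 334.0 yheading 4.8  q1,q6 [-21.4 -26.2] tilt [ 0.009 -0.003 -1.   ]
```

```bash
cat >> h.py <<'E'
def pots(n):
    T=cam('top'); S=cam('scene'); 
    for nm,I,off in (('top',T,(-1.2,.4)),('scn',S,(2.3,.5))):
        X=world(I); hsv=cv2.cvtColor(I['color'],cv2.COLOR_BGR2HSV)
        for c,(lo,hi) in dict(green=(55,95),yellow=(20,34)).items():
            m=(hsv[...,0]>lo)&(hsv[...,0]<hi)&(hsv[...,1]>90)&(X[...,2]>.05)&(X[...,2]<.12)&(X[...,1]<-.0)&(X[...,0]<.72)
            P=X[m]
            if len(P)>8:
                P=P[P[:,2]>P[:,2].max()-.007]
                print(nm,c,len(P),np.add(box(P)[0],off).round(1),box(P)[1],'zmax',P[:,2].max().round(4))
    cv2.imwrite(f'pics/{n}.png',np.hstack([cv2.resize(T['color'][130:310,190:430],(400,300)),cv2.resize(S['color'][140:310,180:410],(400,300))]))
E
python3 -c "
from h import *
pots('p1')"
```

```text
top green 40 [ 507.1 -426.7] [18.5 21. ] zmax 0.0735
top yellow 47 [ 434.7 -366.7] [20.6 20.2] zmax 0.0745
```

View pics/p1.png

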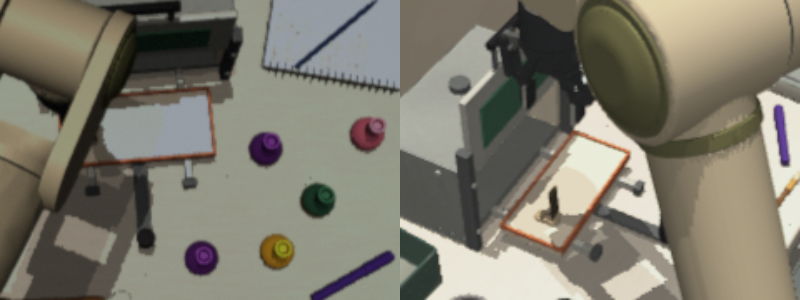

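```bash
python3 -m inch '60 -50 -17 0 0;60 -100 -34 0 0;60 -150 -51 0 0;60 -200 -68 0 0;60 -250 -85 0 0;60 -300 -102 0 0;60 -315 -107 30 0;60 -315 -107 80 0;60 -315 -107 100 0;60 -315 -107 100 0'; python3 -c "
from h import *
go(.5075,-.428,.035)"
```

```text
time_s: 45.28
position: [0.5061, -0.4264, 0.1245]
tool_rot: [[-0.083, 0.997, -0.004], [0.997, 0.083, 0.004], [0.005, -0.003, -1.0]]
ft_force: [0.0, -0.2, 0.4]
grip_width: 0.0603
d [-2.1  1.6 89.5] dist 90.0 yheading 4.7  q1,q6 [-50.3 -55.1] tilt [-0.004  0.004 -1.   ]
```

```bash
python3 -m inch '60 -2 2 40 0;60 -2 2 75 0;60 -2 2 87 0;60 -2 2 87 0;40 -2 2 87 0;15 -2 2 87 0;15 -2 2 87 0;15 -2 2 87 0;15 -2 2 87 0;15 -2 2 87 0' 30; python3 -c "
from h import *
go(.5075,-.428,.037)"
```

```text
time_s: 46.52
position: [0.5094, -0.4295, 0.0413]
tool_rot: [[-0.083, 0.997, 0.001], [0.997, 0.083, -0.001], [-0.002, 0.001, -1.0]]
ft_force: [-0.7, 0.3, 6.9]
grip_width: 0.0196
d [ 1.7 -1.8  4.3] dist 5.0 yheading 4.8  q1,q6 [-50.3 -55. ] tilt [ 0.001 -0.001 -1.   ]
```

```bash
python3 -m inch '15 0 0 -20 0;15 0 0 -50 0;15 0 0 -90 0;15 0 0 -90 0'; python3 -c "
from h import *
go(.5935,-.1743,.13,5)"
```

```text
time_s: 47.02
position: [0.5099, -0.43, 0.1335]
tool_rot: [[-0.083, 0.997, 0.004], [0.997, 0.083, -0.005], [-0.005, 0.004, -1.0]]
ft_force: [0.0, -0.0, -0.8]
grip_width: 0.0202
d [247.9 104.5   2.6] dist 269.0 yheading 4.8 turn -0.2 (alt 179.8) q1,q6 [-50.3 -55. ] tilt [ 0.004 -0.005 -1.   ]
```

```bash
python3 -m inch '15 30 13 0 0;15 80 34 0 0;15 130 55 0 0;15 180 76 0 0;15 220 93 0 0;15 240 101 0 0;15 248 104.5 0 0;15 248 104.5 0 0;15 248 104.5 25 0;15 248 104.5 45 0'; python3 -c "
from h import *
go(.5935,-.1743,.073,5)"
```

```text
time_s: 48.28
position: [0.5922, -0.1749, 0.0843]
tool_rot: [[-0.081, 0.997, -0.0], [0.997, 0.081, -0.0], [-0.0, -0.0, -1.0]]
ft_force: [0.3, 0.4, -0.6]
grip_width: 0.02
d [ 0.5  1.4 11.3] dist 11.0 yheading 4.7 turn -0.3 (alt 179.7) q1,q6 [-27.4 -32.1] tilt [-0. -0. -1.]
```

```bash
python3 -m inch '15 0 0 4 0;15 0 0 7 0;15 0 0 8 0;15 0 0 8 0';python3 -m inch '15 0 0 1 0;15 0 0 1 0;15 0 0 1 0';python3 -m inch '15 0 0 1 0;15 0 0 1 0;15 0 0 1 0';python3 -m inch '15 0 0 1 0;15 0 0 1 0;15 0 0 1 0'
```

```text
time_s: 48.78
position: [0.5928, -0.1734, 0.0777]
tool_rot: [[-0.083, 0.997, 0.001], [0.997, 0.083, -0.0], [-0.001, 0.001, -1.0]]
ft_force: [0.8, 1.1, -1.2]
grip_width: 0.0196
time_s: 49.15
position: [0.5927, -0.1733, 0.0763]
tool_rot: [[-0.083, 0.997, 0.0], [0.997, 0.083, -0.0], [-0.0, 0.0, -1.0]]
ft_force: [0.4, -0.2, -0.7]
grip_width: 0.02
time_s: 49.52
position: [0.5927, -0.1733, 0.0752]
tool_rot: [[-0.083, 0.997, -0.0], [0.997, 0.083, 0.0], [0.0, -0.0, -1.0]]
ft_force: [-0.8, -0.0, -1.4]
grip_width: 0.0201
time_s: 49.9
position: [0.5927, -0.1733, 0.0742]
tool_rot: [[-0.083, 0.997, 0.0], [0.997, 0.083, -0.0], [-0.0, 0.0, -1.0]]
ft_force: [0.8, -0.4, -1.0]
grip_width: 0.02
```

```bash
python3 -m inch '15 0 0 1 0;15 0 0 1 0;15 0 0 1 0';python3 -m inch '15 0 0 1 0;15 0 0 1 0;15 0 0 1 0'
```

```text
time_s: 50.28
position: [0.5927, -0.1733, 0.0734]
tool_rot: [[-0.083, 0.997, 0.0], [0.997, 0.083, -0.0], [-0.0, 0.0, -1.0]]
ft_force: [-0.4, -0.1, 2.1]
grip_width: 0.0201
time_s: 50.65
position: [0.5932, -0.1733, 0.0733]
tool_rot: [[-0.083, 0.997, 0.002], [0.997, 0.083, -0.001], [-0.001, 0.002, -1.0]]
ft_force: [-1.3, 1.0, 7.7]
grip_width: 0.0201
```

```bash
python3 -m inch '30 0 0 0 0;45 0 0 0 0;60 0 0 0 0;60 0 0 0 0;60 0 0 -20 0;60 0 0 -60 0;60 0 0 -110 0;60 0 0 -150 0;60 0 0 -150 0'; python3 -c "
from h import *
pots('p2'); go(.435,-.367,.23,5)"
```

```text
time_s: 51.78
position: [0.5936, -0.1737, 0.2255]
tool_rot: [[-0.083, 0.997, 0.006], [0.997, 0.083, -0.003], [-0.003, 0.006, -1.0]]
ft_force: [-0.4, 0.3, 0.1]
grip_width: 0.06
top yellow 23 [ 434.9 -366.8] [19.9 19.3] zmax 0.076
scn green 31 [ 591.5 -172.2] [17.2 24.2] zmax 0.1027
d [-180.1 -173.    -8.3] dist 250.0 yheading 4.8 turn -0.2 (alt 179.8) q1,q6 [-27.3 -32. ] tilt [-0.001  0.    -1.   ]
```

View pics/p2.png

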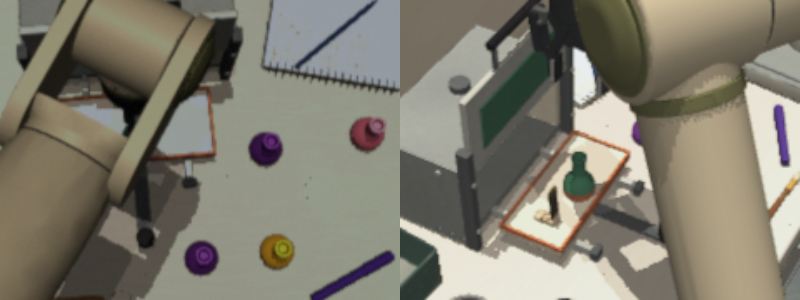

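```bash
python3 -m inch '60 -40 -38 0 0;60 -80 -77 0 0;60 -120 -115 0 0;60 -160 -153 0 0;60 -180 -172 20 0;60 -180 -172 60 0;60 -180 -172 100 0;60 -180 -172 100 0'; python3 -c "
from h import *
go(.4365,-.368,.037)"
```

```text
time_s: 52.88
position: [0.4348, -0.3654, 0.1188]
tool_rot: [[-0.083, 0.997, -0.005], [0.997, 0.083, 0.007], [0.007, -0.005, -1.0]]
ft_force: [0.1, -0.2, 0.1]
grip_width: 0.06
d [-3.3  1.8 81.8] dist 82.0 yheading 4.7  q1,q6 [-52.  -56.7] tilt [-0.005  0.007 -1.   ]
```

```bash
python3 -m inch '60 -2 1.5 40 0;60 -2 1.5 70 0;60 -2 1.5 82 0;60 -2 1.5 82 0;40 -2 1.5 82 0;15 -2 1.5 82 0;15 -2 1.5 82 0;15 -2 1.5 82 0;15 -2 1.5 82 0;15 -2 1.5 82 0' 30; python3 -m inch '15 0 0 -20 0;15 0 0 -50 0;15 0 0 -90 0;15 0 0 -90 0'; python3 -c "
from h import *
go(.5992,-.2391,.13,5)"
```

```text
time_s: 54.12
position: [0.4381, -0.3691, 0.041]
tool_rot: [[-0.083, 0.997, 0.001], [0.997, 0.083, -0.001], [-0.001, 0.001, -1.0]]
ft_force: [-1.3, 0.6, 6.3]
grip_width: 0.0198
time_s: 54.62
position: [0.4386, -0.3697, 0.1329]
tool_rot: [[-0.083, 0.997, 0.003], [0.997, 0.083, -0.004], [-0.005, 0.003, -1.0]]
ft_force: [0.5, -0.5, -0.2]
grip_width: 0.0201
d [116.8 170.8   2.9] dist 207.0 yheading 4.8 turn -0.2 (alt 179.8) q1,q6 [-51.9 -56.7] tilt [ 0.003 -0.004 -1.   ]
```

```bash
python3 -m inch '15 20 29 0 0;15 50 73 0 0;15 80 117 0 0;15 105 153 0 0;15 117 171 0 0;15 117 171 0 0;15 117 171 0 0;15 117 171 20 0;15 117 171 40 0;15 117 171 50 0'; python3 -c "
from h import *
go(.5992,-.239,.073,5)"
```

```text
time_s: 55.88
position: [0.5974, -0.2389, 0.0793]
tool_rot: [[-0.081, 0.997, -0.001], [0.997, 0.081, 0.001], [0.001, -0.001, -1.0]]
ft_force: [0.0, -0.2, 0.3]
grip_width: 0.0197
d [-0.2  1.8  6.3] dist 7.0 yheading 4.7 turn -0.3 (alt 179.7) q1,q6 [-32.3 -37. ] tilt [-0.001  0.001 -1.   ]
```

```bash
python3 -m inch '15 0 0 2 0;15 0 0 3 0;15 0 0 3 0';python3 -m inch '15 0 0 1 0;15 0 0 1 0;15 0 0 1 0';python3 -m inch '15 0 0 1 0;15 0 0 1 0;15 0 0 1 0';python3 -m inch '15 0 0 1 0;15 0 0 1 0;15 0 0 1 0'
```

```text
time_s: 56.25
position: [0.5987, -0.2382, 0.0778]
tool_rot: [[-0.083, 0.997, 0.001], [0.997, 0.083, -0.001], [-0.001, 0.001, -1.0]]
ft_force: [0.2, -0.4, -0.7]
grip_width: 0.0201
time_s: 56.62
position: [0.5986, -0.238, 0.0763]
tool_rot: [[-0.083, 0.997, 0.0], [0.997, 0.083, -0.0], [-0.0, 0.0, -1.0]]
ft_force: [-0.4, -0.4, -1.1]
grip_width: 0.02
time_s: 57.0
position: [0.5986, -0.238, 0.0752]
tool_rot: [[-0.083, 0.997, -0.0], [0.997, 0.083, 0.0], [0.0, -0.0, -1.0]]
ft_force: [-0.6, -0.1, -1.4]
grip_width: 0.02
time_s: 57.38
position: [0.5986, -0.238, 0.0742]
tool_rot: [[-0.083, 0.997, -0.0], [0.997, 0.083, -0.0], [-0.0, -0.0, -1.0]]
ft_force: [-0.2, -0.1, -1.1]
grip_width: 0.0199
```

```bash
python3 -m inch '15 0 0 1 0;15 0 0 1 0;15 0 0 1 0';python3 -m inch '15 0 0 1 0;15 0 0 1 0;15 0 0 1 0';  python3 -m inch '30 0 0 0 0;45 0 0 0 0;60 0 0 0 0;60 0 0 0 0;60 0 0 -20 0;60 0 0 -60 0;60 0 0 -110 0;60 0 0 -150 0;60 0 0 -150 0'; python3 -c "
from h import *
pots('p3'); go(.449,-.1822,.2,5)"
```

```text
time_s: 57.75
position: [0.5985, -0.238, 0.0732]
tool_rot: [[-0.083, 0.997, -0.0], [0.997, 0.083, 0.0], [0.0, -0.0, -1.0]]
ft_force: [-0.2, -0.3, -1.2]
grip_width: 0.02
time_s: 58.12
position: [0.5988, -0.2381, 0.073]
tool_rot: [[-0.083, 0.997, 0.001], [0.997, 0.083, -0.001], [-0.001, 0.001, -1.0]]
ft_force: [-1.6, 1.0, 5.0]
grip_width: 0.0202
time_s: 59.25
position: [0.5994, -0.2385, 0.2257]
tool_rot: [[-0.083, 0.997, 0.006], [0.997, 0.083, -0.004], [-0.004, 0.005, -1.0]]
ft_force: [0.9, -0.9, 0.4]
grip_width: 0.0601
scn green 23 [ 592.  -171.7] [16.9 21.3] zmax 0.1038
scn yellow 32 [ 588.9 -171.5] [ 21.1 147.2] zmax 0.1037
d [  67.9 -144.2   21.8] dist 161.0 yheading 4.8 turn -0.2 (alt 179.8) q1,q6 [-32.2 -37. ] tilt [-0.001  0.    -1.   ]
```

View pics/p3.png

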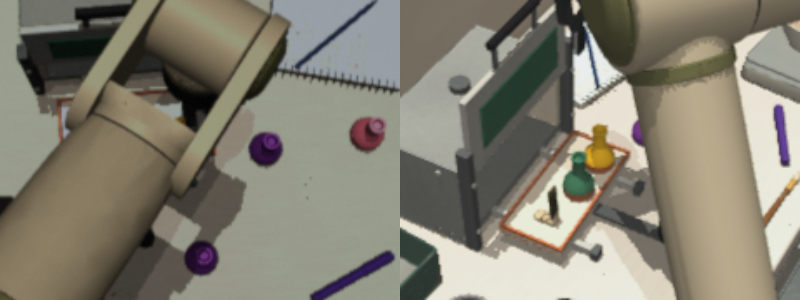

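```bash
python3 - <<'E'
from h import *
X=world(dict(np.load('top0.npz')))
for v in (235,245,255,262): print(X[v,276].round(3))
E
python3 -m inch '60 20 -43 0 0;60 40 -86 0 0;60 60 -128 0 0;60 68 -144 0 0;60 68 -144 20 0;60 68 -144 20 0'; python3 -c "
from h import *
go(.449,-.1822,.034,5)
pots('p4')"
```

```text
[ 0.542 -0.179  0.016]
[ 0.518 -0.18   0.018]
[ 0.494 -0.18   0.018]
[ 0.477 -0.18   0.016]
time_s: 60.1
position: [0.4484, -0.1816, 0.2004]
tool_rot: [[-0.083, 0.997, -0.004], [0.997, 0.083, 0.003], [0.003, -0.004, -1.0]]
ft_force: [0.1, 0.6, 0.9]
grip_width: 0.0599
d [ -1.2   1.1 166.4] dist 166.0 yheading 4.7 turn -0.3 (alt 179.7) q1,q6 [-36.1 -40.8] tilt [-0.004  0.003 -1.   ]
top green 44 [ 592.6 -173. ] [21.1 19.8] zmax 0.1047
top yellow 46 [ 597.3 -236.1] [20.5 20.9] zmax 0.1053
scn green 40 [ 592.1 -173. ] [17.4 22.7] zmax 0.1006
scn yellow 38 [ 588.9 -173.2] [ 20.1 152.2] zmax 0.1034
```

View pics/p4.png

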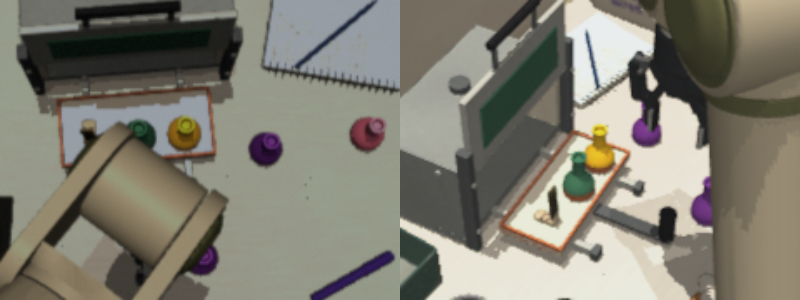

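```bash
python3 -m inch '60 -1 0.5 60 0;60 -1 0.5 115 0;60 -1 0.5 150 0;60 -1 0.5 166 0;60 -1 0.5 166 0;45 -1 0.5 166 0;32 -1 0.5 166 0;15 -1 0.5 166 0;15 -1 0.5 166 0;15 -1 0.5 166 0' 30; python3 -c "
from h import *
go(.449,-.1822,.034,5)"
```

```text
time_s: 61.45
position: [0.4504, -0.1834, 0.0371]
tool_rot: [[-0.083, 0.997, 0.002], [0.997, 0.083, -0.001], [-0.001, 0.001, -1.0]]
ft_force: [-0.2, 0.5, 6.7]
grip_width: 0.0247
d [ 1.3 -1.3  3.1] dist 4.0 yheading 4.8 turn -0.2 (alt 179.8) q1,q6 [-36.1 -40.9] tilt [ 0.002 -0.001 -1.   ]
```

```bash
python3 -m inch '15 0 2 0 0;15 0 6 0 0;15 0 12 0 0;15 0 18 0 0;15 0 24 0 0;15 0 30 0 0;15 0 36 0 0;15 0 42 0 0;15 0 46 0 0;15 0 48 0 0'; python3 -m inch '15 0 2 0 0;15 0 6 0 0;15 0 12 0 0;15 0 18 0 0;15 0.3 24 0 0;15 0.3 30 0 0;15 0.3 36 0 0;15 0.3 42 0 0;15 0.3 46 0 0;15 0.3 48 0 0'; python3 -c "
from h import *
pots('p5')"
```

```text
time_s: 62.7
position: [0.4981, -0.1791, 0.0371]
tool_rot: [[-0.083, 0.997, 0.001], [0.997, 0.083, -0.001], [-0.001, 0.001, -1.0]]
ft_force: [-0.6, 0.6, 6.3]
grip_width: 0.0243
time_s: 63.95
position: [0.546, -0.1749, 0.0371]
tool_rot: [[-0.083, 0.997, 0.001], [0.997, 0.083, -0.001], [-0.001, 0.001, -1.0]]
ft_force: [-1.3, 1.2, 5.6]
grip_width: 0.0245
top green 31 [ 683.8 -163.9] [13.2 21.4] zmax 0.1055
top yellow 18 [ 684.7 -164.4] [ 14.  148.7] zmax 0.1049
scn green 17 [ 686.1 -162.4] [15.2 23.9] zmax 0.1049
scn yellow 32 [ 683.1 -206.9] [19.9 70.7] zmax 0.1029
```

View pics/p5.png

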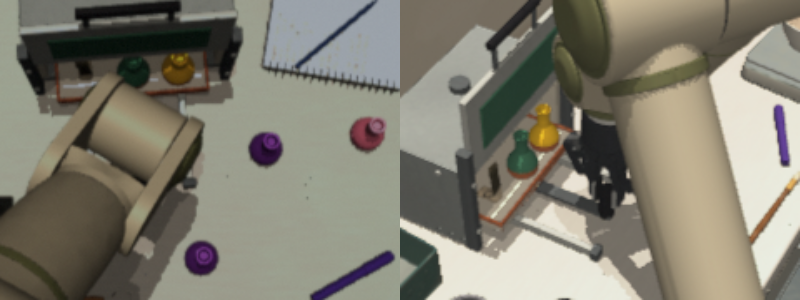

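```bash
python3 -m inch '15 0 2 0 0;15 0 6 0 0;15 0.3 12 0 0;15 0.3 18 0 0;15 0.3 24 0 0;15 0.5 30 0 0;15 0.5 36 0 0;15 0.5 42 0 0;15 0.5 48 0 0;15 0.5 54 0 0';  python3 -m inch '15 0 2 0 0;15 0 4 0 0;15 0 5 0 0;15 0 5 0 0'; python3 -m inch '15 0 2 0 0;15 0 4 0 0;15 0 4 0 0'
```

```text
time_s: 65.3
position: [0.5998, -0.17, 0.0371]
tool_rot: [[-0.083, 0.997, 0.001], [0.997, 0.083, -0.001], [-0.001, 0.001, -1.0]]
ft_force: [-1.4, -0.2, 5.5]
grip_width: 0.0247
time_s: 65.8
position: [0.6049, -0.1696, 0.0372]
tool_rot: [[-0.083, 0.997, 0.001], [0.997, 0.083, -0.001], [-0.001, 0.001, -1.0]]
ft_force: [-0.7, 0.4, 5.6]
grip_width: 0.0247
time_s: 66.18
position: [0.6071, -0.1694, 0.0371]
tool_rot: [[-0.083, 0.997, -0.003], [0.997, 0.083, -0.0], [-0.0, -0.003, -1.0]]
ft_force: [-9.9, -0.4, 9.1]
grip_width: 0.0249
```

```bash
python3 -m inch '15 0 -1 0 0;30 0 -1 0 0;45 0 -1 0 0;60 0 -1 0 0;60 0 -1 0 0;60 0 -1 -30 0;60 0 -1 -80 0;60 0 -1 -130 0;60 0 -50 -165 0;60 0 -90 -165 0'; python3 -m inch '60 0 -50 -50 0;60 0 -100 -100 0;60 0 -110 -110 0;60 0 -110 -110 0'; python3 - <<'E'
from h import *
im=cam('scene'); T=cam('top'); X=world(T)
P=sel(X,(.55,-.25,.056),(.66,-.1,.07)); print(len(P),box(P))
P=sel(X,(.40,.02,.115),(.52,.13,.13)); print('cap',len(P),P.mean(0),box(P))
P=sel(X,(.64,-.25,.29),(.72,-.08,.33)); print('bar',box(P),np.median(P[:,2]))
cv2.imwrite('pics/p6.png',np.hstack([cv2.resize(T['color'][80:260,170:350],(400,400)),cv2.resize(im['color'][130:290,140:300],(400,400))]))
E
```

```text
time_s: 67.42
position: [0.5183, -0.177, 0.2039]
tool_rot: [[-0.083, 0.997, 0.005], [0.997, 0.083, -0.003], [-0.003, 0.004, -1.0]]
ft_force: [0.8, 0.1, -0.4]
grip_width: 0.0602
time_s: 67.92
position: [0.4086, -0.186, 0.3129]
tool_rot: [[-0.082, 0.997, 0.003], [0.997, 0.082, -0.003], [-0.003, 0.003, -1.0]]
ft_force: [1.3, 0.7, 0.0]
grip_width: 0.0601
92 (array([ 607.3, -168.1]), array([23.6, 24. ]), 62.51)
cap 345 [0.45423835 0.06934404 0.12350985] (array([454.9,  69.9]), array([42. , 44.1]), 74.41)
bar (array([ 686.8, -161.7]), array([ 14.7, 119.1]), 5.42) 0.30579047741351345
```

View pics/p6.png

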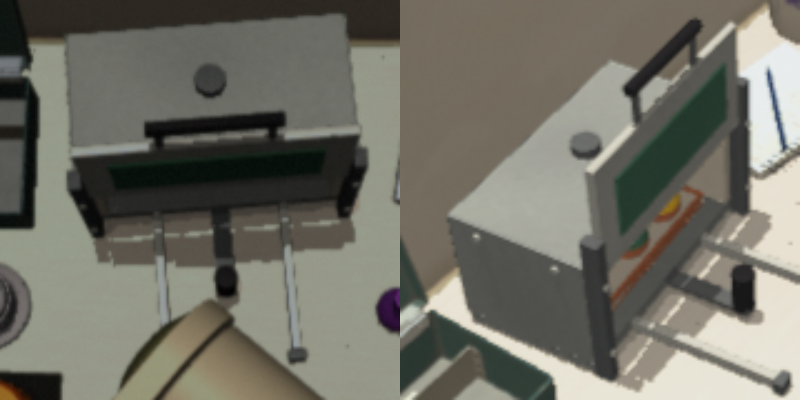

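```bash
python3 -m inch '85 0 0 -25 0;85 0 50 -25 0;85 0 100 -25 0;85 0 150 -25 0;85 0 200 -25 0;85 0 240 -25 0;85 0 260 -25 0;85 0 270 -25 0;85 0 270 -25 0'; python3 -c "
from h import *
go(.686,-.1597,.284,5.1)"
```

```text
time_s: 69.15
position: [0.6793, -0.1627, 0.3332]
tool_rot: [[-0.084, 0.996, -0.003], [0.996, 0.084, 0.002], [0.002, -0.003, -1.0]]
ft_force: [-0.2, 0.8, 0.5]
grip_width: 0.0851
d [ 2.3  7.1 49.2] dist 50.0 yheading 4.8 turn -0.3 (alt 179.7) q1,q6 [-23.2 -28. ] tilt [-0.003  0.002 -1.   ]
```

```bash
python3 -m inch '85 2 7 0 0;85 2 7 20 0;85 2 7 42 0;85 2 7 49 0;50 2 7 49 0;20 2 7 49 0;5 2 7 49 0;5 2 7 49 0;5 2 7 49 0;5 2 7 49 0' 60;python3 -m inch '5 0 0 -0 0;5 0 0 0 0'; python3 -c "
from h import *
go(.686,-.1597,.169,5.1)"
```

```text
time_s: 70.4
position: [0.6865, -0.1607, 0.2879]
tool_rot: [[-0.084, 0.996, 0.005], [0.996, 0.084, -0.001], [-0.001, 0.005, -1.0]]
ft_force: [8.3, -0.1, 1.3]
grip_width: 0.0116
time_s: 70.65
position: [0.6865, -0.1607, 0.2878]
tool_rot: [[-0.084, 0.996, 0.005], [0.996, 0.084, -0.001], [-0.001, 0.005, -1.0]]
ft_force: [9.1, -1.0, 1.3]
grip_width: 0.0119
d [  1.2  -1.  118.8] dist 119.0 yheading 4.8 turn -0.3 (alt 179.7) q1,q6 [-22.8 -27.6] tilt [ 0.005 -0.001 -1.   ]
```

```bash
python3 -m inch '5 0 -1 10 0;5 0 -1 25 0;5 0 -1 40 0;5 0 -1 55 0;5 0 -1 70 0;5 0 -1 85 0;5 0 -1 97 0;5 0 -1 105 0;5 0 -1 109 0;5 0 -1 109 0'; python3 -m inch '5 0 0 2 0;5 0 0 4 0;5 0 0 4 0';python3 -m inch '5 0 0 2 0;5 0 0 4 0;5 0 0 4 0'
```

```text
time_s: 71.9
position: [0.6864, -0.1607, 0.179]
tool_rot: [[-0.084, 0.996, 0.008], [0.996, 0.084, -0.001], [-0.001, 0.007, -1.0]]
ft_force: [13.3, 0.8, -0.8]
grip_width: 0.0119
time_s: 72.28
position: [0.6865, -0.1607, 0.1755]
tool_rot: [[-0.084, 0.996, 0.008], [0.996, 0.084, -0.001], [-0.002, 0.008, -1.0]]
ft_force: [12.3, 1.0, 1.0]
grip_width: 0.0118
time_s: 72.65
position: [0.6865, -0.1607, 0.1729]
tool_rot: [[-0.084, 0.996, 0.009], [0.996, 0.084, -0.002], [-0.002, 0.009, -1.0]]
ft_force: [10.0, 1.6, 7.7]
grip_width: 0.0118
```

```bash
python3 -m inch '5 0 0 2 0;5 0 0 3 0;5 0 0 3 0'; python3 -m inch '5 0 0 -3 0;40 0 0 -3 0;85 0 0 -3 0;85 0 0 -3 0;85 0 0 -3 0;85 0 0 -30 0;85 0 0 -70 0;85 0 -40 -90 0;85 0 -100 -90 0;85 0 -150 -90 0'; python3 -m inch '85 0 -50 0 0;85 0 -90 0 0;85 0 -90 0 0';python3 - <<'E'
from h import *
im=cam('scene'); T=cam('top'); X=world(T); Y=world(im)
P=sel(X,(.55,-.25,.056),(.66,-.1,.07)); print('knob',len(P),box(P))
P=sel(X,(.64,-.25,.18),(.72,-.08,.25)); print('bar',box(P),np.median(P[:,2]))
P=sel(Y,(.64,-.25,.18),(.72,-.08,.25)); print('bar',box(P),np.median(P[:,2]))
P=sel(X,(.40,.02,.115),(.52,.13,.13)); print('cap',len(P),P.mean(0),box(P))
cv2.imwrite('pics/p7.png',np.hstack([cv2.resize(T['color'][80:260,170:350],(400,400)),cv2.resize(im['color'][130:290,140:300],(400,400))]))
E
```

```text
time_s: 73.03
position: [0.6866, -0.1608, 0.1728]
tool_rot: [[-0.084, 0.996, 0.012], [0.996, 0.084, -0.003], [-0.004, 0.012, -1.0]]
ft_force: [4.1, 2.5, 20.2]
grip_width: 0.0118
time_s: 74.28
position: [0.5325, -0.1732, 0.2574]
tool_rot: [[-0.083, 0.997, 0.0], [0.997, 0.083, -0.0], [-0.0, 0.0, -1.0]]
ft_force: [0.5, -1.4, 0.7]
grip_width: 0.0852
time_s: 74.65
position: [0.443, -0.1808, 0.2579]
tool_rot: [[-0.081, 0.997, 0.0], [0.997, 0.081, -0.0], [-0.001, 0.0, -1.0]]
ft_force: [0.5, -0.7, 0.2]
grip_width: 0.0848
knob 68 (array([ 608.7, -170.9]), array([24.6, 17.4]), 27.49)
bar (array([ 687.3, -162.1]), array([ 14.2, 118.5]), 5.43) 0.19079693045491308
bar (array([ 682.6, -161.4]), array([ 15.3, 121.3]), 5.89) 0.18832918387152986
cap 343 [0.45412898 0.06918201 0.12356859] (array([454.4,  69.8]), array([42.3, 44.8]), 22.41)
```

View pics/p7.png

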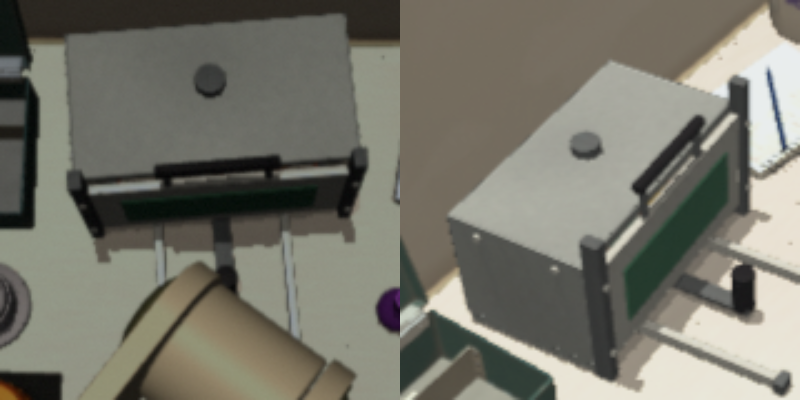

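```bash
python3 -c "
from rig import env
print(env.close_job())"
```

```text
the job is handed in; nothing more can be done
None
```

The kiln is loaded and shut, and I handed the job in at about 75 s of the 210 s allowed. No verdict came back.

**What I did**
- I unscrewed the orange cap in three strokes, about 795° in all, and stood it on the rubber mat.
- I raised the sash to its stop.
- I stood the witness tile, the green pot and the yellow pot on the car.
- I pushed the car in to its stop and lowered the sash to its stop.

**Which pots I loaded**
- Only the green and yellow pots were there to load. I took the blue one as absent: the two purple pots and the pink one have no clay foot, so I left them on the bench.

**Last checks**
- **Cap:** the knob's top measured 123.5 mm high, against 123 mm expected. The cap stands within about 2 mm of the mat's centre.
- **Car:** before the sash came down, the knob and the sash bar were 80 mm apart, which matches a car that is fully in. A later reading of the knob was partly hidden by the arm.
- **Sash:** the bar came down 115 mm between raised and shut, and it met resistance at the bottom.
- **Load:** the tile and both pots were upright in a picture taken two thirds of the way in. Once the car was in, only parts of the two pots showed under the sash. I could not check the load after the sash was shut.

**What disagreed**
- The two cameras differed by about 4 mm in x and 2 mm in height. I corrected for the x difference using the cap's axis as the gripper felt it.
- The gripper showed an 8 mm opening on the 12 mm tile, but the tile held and set down normally.

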